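Walk the bike battery into its charging dock and latch it

TASK

Walk the heavy e-bike battery forward into its charging dock by pushing its two rear corners in turn so that it swings ahead, until its front sits flush against the dock's stop all along and it is roughly centred between the ears; then swing the latch fully shut behind it. Never push on the battery with more than 20 newtons (the flap's stays are weak, and a straight shove would take more), and leave the other things on the flap where they are.

Things in the scene. Friction and masses are not known exactly. Their poses are not given: they have to be found in the camera images.
- battery: the e-bike battery, a black slab with an aluminium belt, 96 mm deep (its x) by 230 wide (its y) by 60 high, about 3.6 kg; too wide to grip. Origin: centre of its underside, on the flap; x points forward to the dock, y to its left, z up. It stands on four small rubber feet at x = +-22, y = +-60 mm, with 4 mm of air under the rest. Hard: touch it at 20 mm/s or less, so as to stay under 20 N
- front_left (a point): the battery's front left vertical edge (battery x = +48, y = +115 mm), half-way up (30 mm)
- front_right (a point): the battery's front right vertical edge (battery x = +48, y = -115 mm), half-way up (30 mm)
- rear_left (a point): the battery's rear left vertical edge (battery x = -48, y = +115 mm), half-way up. Pushing the rear face forward some 10 to 12 mm in from this edge takes about 9 to 14 N and swings the battery about a point some 50 mm to the other side of its centre, which goes forward about 4.5 mm for each 0.1 rad; the pushed spot thus runs on an arc, outwards too
- rear_right (a point): the battery's rear right vertical edge (battery x = -48, y = -115 mm), half-way up; pushing near it works as at rear_left, mirrored. Pushed straight at the middle of its rear face the battery needs about 20 to 26 N, over the limit of 20 N
- dock: the charging dock, a fixed dark steel bar 340 mm wide and 60 high, beyond the battery. Origin: centre of the foot of its flat, rigid stop face; x points into the stop, away from the battery, y left along the face, z up. Ears 45 mm high stand 22 mm out of the face at y = +-145 to 170 mm. Home: the battery's front edges at dock x = 0, its centre near y = 0 (well within 20 mm)
- latch (a joint): the latch, an aluminium bar 126 mm long, 12 thick, at heights 24 to 40 mm, on an upright pivot left of the battery's place. 0 = open, 2.094 rad = shut (hard stop); it turns anticlockwise from above to shut. From the pivot the bar points at angle 2.618 + value (anticlockwise from dock x); shut, it lies across the left half of the battery's rear. It stays where left; about 1.2 N moves its end
- latch_pivot (a point): the latch's pivot axis, at dock x = -110, y = +188 mm, 32 mm up, mid-height of the bar. It stands on a foot plate 4 mm thick (dock y = 170 to 206, x = -135 to +30 mm). If the battery is more than 3 mm short of home, the rubber pad on the bar meets it before the latch is shut
- latch_knob (a point): top of the upright round knob (16 mm across, top 54 mm up, standing on the bar 118 mm from the pivot) by which the latch can be pushed or pinched from above
- tire_lever: bystander: red steel tire lever lying flat, 130 mm long along its x, 18 mm wide; origin near its middle, underside
- spanner: bystander: steel spanner lying flat, 160 mm long along its x
- parts_box: bystander: translucent blue pill-shaped parts box, 90 x 40 x 22 mm; origin centre of underside
- bell: bystander: green bell, 54 mm across, 30 mm high; origin centre of underside
Things that resemble listed ones, but are neither listed nor needed, are in the scene too. There is more than one size of the battery; the job needs the larger.

How it is judged:
On the way:
1. the battery sits flush against the stop, centred between the ears, with the latch not yet shut (x of each of front_left, front_right in the frame of dock above -0.003 m and y of battery in the frame of dock between -0.02 and 0.02 m and angle between battery's own z axis and vertical below 0.05 rad and value of joint latch below 1.5 rad), for 0.2 s.
At the end, for the whole second after the job is handed in: both front edges of the battery lie within 3 mm of the dock's stop face, its centre is within 20 mm of the dock's middle, it stands level and at rest, and the latch is within 0.09 rad of fully shut (x of each of front_left, front_right in the frame of dock above -0.003 m and y of battery in the frame of dock between -0.02 and 0.02 m and angle between battery's own z axis and vertical below 0.05 rad and value of joint latch above 2 rad and linear speed of battery below 0.01 m/s); the robot touches nothing.
It fails at once if the battery is pushed with more than 20 N (contact force between any of the fingers, the arm and battery above 20 N).
It fails at once if the red steel tire lever is moved more than 15 mm (distance of tire_lever from where it was at the start of the episode above 0.015 m).
It fails at once if the spanner is moved more than 15 mm (distance of spanner from where it was at the start of the episode above 0.015 m).
It fails at once if the parts box is moved more than 15 mm (distance of parts_box from where it was at the start of the episode above 0.015 m).
It fails at once if the bell is moved more than 15 mm (distance of bell from where it was at the start of the episode above 0.015 m).
It also fails if it takes over 72 s, if anything falls off the work surface, if the arm or the gripper's body presses on something with over 40 N, if the wrist force passes 120 N, or if a joint passes its speed limit or range.

ROBOT

A 6-joint arm with a two-finger parallel gripper is mounted at the origin on the work surface. World frame = base frame: x ahead of the robot, y to its left, z up, the work surface at z = 0. Lengths are in m, angles in rad, forces in N, time in s.
With the tool pointing down it reaches from about 0.325 to 0.775 m from the base axis. Payload 5.5 kg.
Tool frame: the origin (TCP) lies at the very end of the fingers, on their centre line; the grasp point (between the pads) lies 19 mm behind it; x points along the fingers, z is the direction in which the jaws open and shut, and the axes are right-handed (so a half turn about x gives the same grasp; the last joint's range is limited). The gripper opens to 85 mm and grips with 20 to 120 N. Pads are 22 mm wide; open, the fingers measure 114 mm over their backs; the gripper's body (76 mm by 85 mm) begins 54 mm behind the grasp point. The pads swing forward as they close: fully open they stand 13 mm farther back than shut.
Start: joints at [-1.275, 0.091, 1.231, -0, 1.82, -0.057], TCP at [0.207, -0.563, 0.231] pointing down, gripper open.
Joint ranges: [-2.87, 2.87], [-0.86, 2.18], [0.17, 2.46], [-1.51, 4.65], [0.06, 2.69], [-2.65, 2.65]. Speed limits (rad/s): [2.57, 2.57, 3.01, 3.14, 3.14, 3.14].

INTERFACE

Orientations are given as a unit quaternion [w, x, y, z].
In Python, from plant import robot gives the robot as it stands.
- The arm moves only by the tool carry_out, never from a script. Its argument "series" is a list that holds one entry, the list of rows, each a list of 7 numbers: the shift along the tool's x, y, z in mm, then the turn, a rotation vector about the tool's x, y, z in rad, then the opening in per cent of the stroke, from 0 (shut) to 100 (fully open). In form: [[[tx, ty, tz, rx, ry, rz, gripper], ...]]. A call has 1 to 20 rows; each row is the pose to reach, as a shift and turn from the pose commanded when the call began, along the tool's axes at that moment; what a row does not reach only later rows make up. A row lasts 1/8 s, in which the tool goes at most 62.5 mm and 10.7 degrees, less where a joint would pass 70% of its speed; a pose out of reach is approached as far as the arm can. A call with a gripper value outside its range is refused whole. The fingers move at their own pace and stop on an object; "force" is the grip in N (left out, the last holds). Time passes only in rows, so rows that repeat a pose let the fingers close. It gives the time, the measured TCP pose, the force and the opening at its end, in the units of the state.
- robot.read_state(): the state, without advancing time (a new reading comes with each control period).
- robot.snapshot(name): name is "scene" or "side" or "wrist"; returns (picture, depth): 384x512x3 uint8, blue, green, red; 384x512 float32, m along the optical axis (not along the pixel's ray), 0 where there is no reading.
- robot.get_calibration(name): a dict with "fx", "fy", "cx", "cy" (pixels), "T" (4x4, takes a point from camera to world coordinates); the wrist camera has in their place "T_tool_cam" (4x4, takes a point from camera to tool coordinates, whose origin is the TCP and whose axes are the tool frame's). Camera axes: x right, y down, z forward; pixel columns grow to the right and rows downward; lengths in m; the calibration is good to about 2 mm. A picture is of the moment at which its call begins: read the wrist's pose just before it. get_calibration takes no time and is no camera call.
- robot.job_done(): hands the job in, once; it reports no verdict.
The state is a dict: "t": time; "joints": joint angles; "qvel": joint speeds; "tau": joint torques, N m; "ee_pos": TCP position; "tool_rot": TCP orientation; "ft_force": force on the tool from outside, world axes, zero at the start; "ft_torque": the same for the moment, N m; "gripper_width": finger opening in m.
Only numpy, scipy, OpenCV 4.12 (cv2) and the standard library are available. Lean on these libraries where they do the work, as an engineer would, in place of code of your own. Each camera call takes 0.05 s, during which the arm holds its last target.

## Working session

There is one attempt and no reset: what is moved stays moved. The work goes in short steps, Python scripts to look and compute and a tool call to move; the robot and the scene stay as the last step left them, time stands still between calls to the robot, and variables do not carry over. Pictures are saved under pics/ and viewed, and the job is handed in when it is done.

Besides the shell and the picture viewer there is one more tool, called in YAML: its name, and indented under it one key for each argument. carry_out: Moves the arm, as the interface text tells. Its arguments: {"type":"object","properties":{"series":{"type":"array"},"force":{"type":"number"}},"required":["series"]}

```bash
ls; mkdir -p pics
python3 - <<'E'
from plant import robot
import cv2, numpy as np
s=robot.read_state(); print(s)
for n in ("scene","side","wrist"):
    p,d=robot.snapshot(n); cv2.imwrite(f"pics/{n}0.png",p); np.save(f"pics/{n}0.npy",d); c=robot.get_calibration(n); print(n,c)
    import pickle; pickle.dump(c,open(f"pics/{n}.cal","wb"))
E
```

```text
pics
{'t': 0.0, 'joints': array([-1.27470868e+00,  9.18446274e-02,  1.23189864e+00, -1.29658986e-05,
        1.81979404e+00, -5.66809634e-02]), 'qvel': array([-0.00193553, -0.00131765, -0.000633  , -0.00043029,  0.00098836,
       -0.00074007]), 'tau': array([-4.33817684e-05, -4.58729696e+01, -4.18025637e+01,  2.80985722e-05,
        1.19634930e-02,  1.64904463e-05]), 'ee_pos': array([ 0.20721981, -0.5627761 ,  0.23015219]), 'tool_rot': array([ 0.57943345,  0.40492859,  0.58052042, -0.40408632]), 'ft_force': array([-0.27173418,  1.29740628,  0.38383775]), 'ft_torque': array([ 0.01390889, -0.03433102, -0.00374121]), 'gripper_width': 0.08538802760248666}
scene {'fx': 421.2165142653021, 'fy': 421.2165142653021, 'cx': 257.16673605858466, 'cy': 187.83840415462439, 'T': array([[ 0.13238283,  0.77184389, -0.62187764,  1.41724828],
       [ 0.99118039, -0.10689416,  0.07832677, -0.10278851],
       [-0.00601905, -0.62676204, -0.77918747,  1.20931024],
       [ 0.        ,  0.        ,  0.        ,  1.        ]])}
side {'fx': 396.4663440921721, 'fy': 396.4663440921721, 'cx': 252.0973142800306, 'cy': 191.45365345779254, 'T': array([[-0.83969255, -0.34921426,  0.4158916 ,  0.03003723],
       [-0.54306076,  0.54164883, -0.64163974,  0.73115139],
       [-0.00119745, -0.76463451, -0.64446305,  0.78228713],
       [ 0.        ,  0.        ,  0.        ,  1.        ]])}
wrist {'fx': 302.935388788881, 'fy': 302.935388788881, 'cx': 253.44579505384212, 'cy': 194.0735809678215, 'T_tool_cam': array([[-6.14097252e-04, -3.24618525e-01,  9.45844827e-01,
        -1.42387884e-01],
       [ 5.30789412e-04, -9.45844978e-01, -3.24618232e-01,
         8.45611153e-02],
       [ 9.99999671e-01,  3.02697255e-04,  7.53144878e-04,
        -4.52003383e-04],
       [ 0.00000000e+00,  0.00000000e+00,  0.00000000e+00,
         1.00000000e+00]])}
```

View pics/scene0.png

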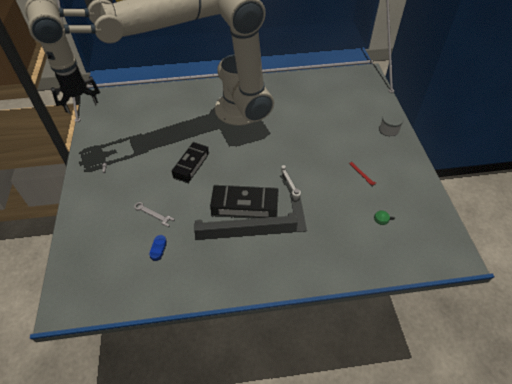

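View pics/side0.png

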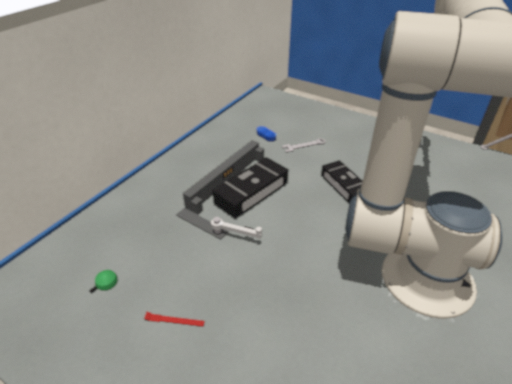

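View pics/wrist0.png

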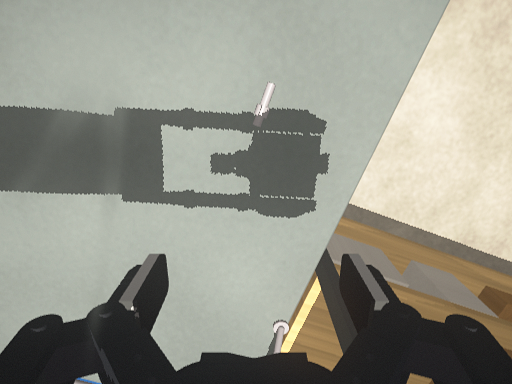

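The scene view (right is +y, down is +x) has two candidates for the battery: the large slab at (245,201) in front of the dock, and a smaller one at (190,162). I choose the large one. The dock bar is at (248,226). The latch bar with its knob, at (290,182), looks like a spanner. The real spanner is at (153,213). A close crop will check this.

Run:
```python
import cv2, numpy as np
p=cv2.imread("pics/scene0.png"); cv2.imwrite("pics/c1.png",cv2.resize(p[150:260,180:320],None,fx=5.6,fy=5.4,interpolation=cv2.INTER_CUBIC))
p=cv2.imread("pics/side0.png"); cv2.imwrite("pics/c2.png",cv2.resize(p[135:245,170:300],None,fx=5.6,fy=5.4,interpolation=cv2.INTER_CUBIC))
```

```text
(no output)
```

View pics/c1.png

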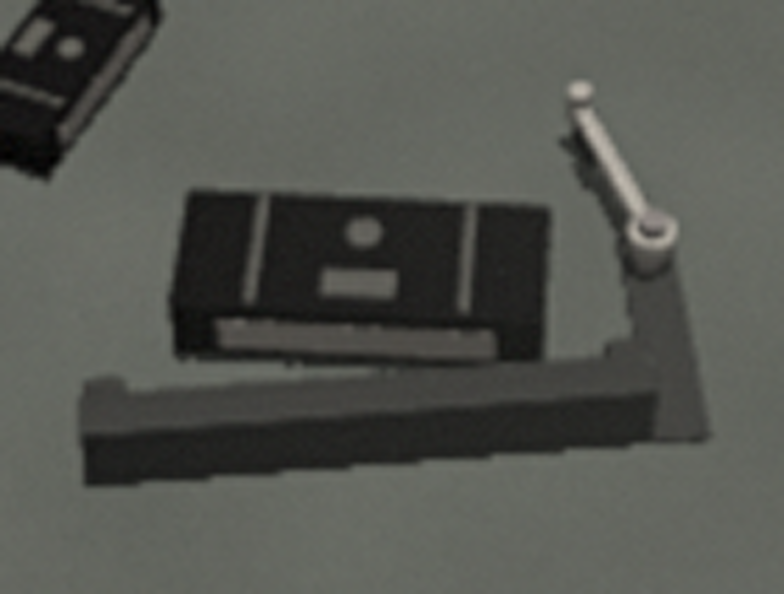

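View pics/c2.png

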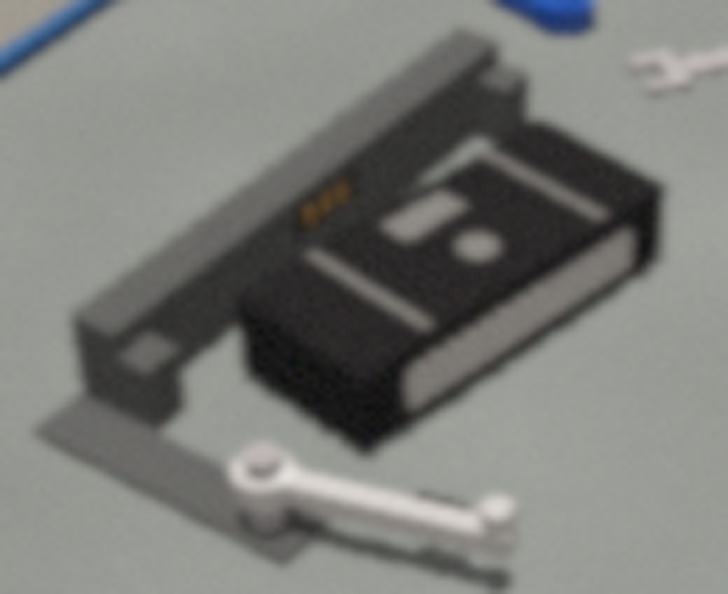

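```bash
cat > h.py <<'E'
import cv2, numpy as np, pickle
from plant import robot
def cloud(d,c):
    v,u=np.mgrid[:384,:512]; P=np.stack([(u-c['cx'])/c['fx']*d,(v-c['cy'])/c['fy']*d,d],-1)
    return P@c['T'][:3,:3].T+c['T'][:3,3]
def proj(X,c):
    q=(np.asarray(X)-c['T'][:3,3])@c['T'][:3,:3]; return np.stack([q[:,0]/q[:,2]*c['fx']+c['cx'],q[:,1]/q[:,2]*c['fy']+c['cy']],-1)
def ray(uv,c,z):
    uv=np.atleast_2d(np.asarray(uv,float)); r=np.c_[(uv[:,0]-c['cx'])/c['fx'],(uv[:,1]-c['cy'])/c['fy'],np.ones(len(uv))]@c['T'][:3,:3].T
    o=c['T'][:3,3]; return o+r*((z-o[2])/r[:,2])[:,None]
cal={n:pickle.load(open(f'pics/{n}.cal','rb')) for n in('scene','side','wrist')}
E
python3 - <<'E'
from h import *
for n in('scene','side'):
    d=np.load(f'pics/{n}0.npy'); P=cloud(d,cal[n]); img=cv2.imread(f'pics/{n}0.png')
    x,y,z=P[...,0],P[...,1],P[...,2]
    m=(d>0)&(x>.3)&(x<.75)&(y>-.35)&(y<.3)
    t=m&(abs(z)<.012); print(n,'floor z',np.median(z[t]))
    # topdown height map
    H=np.zeros((450,650),np.uint8); C=np.zeros((450,650,3),np.uint8)
    for yy,xx,zz,cc in zip(y[m],x[m],z[m],img[m]):
        i=int((xx-.3)*1000); j=int((yy+.35)*1000)
        cv2.circle(C,(j,i),1,tuple(int(k) for k in (np.array([zz*3500]*3) if True else cc).clip(0,255)),-1)
    cv2.imwrite(f'pics/top_{n}.png',C)
    m2=m&(abs(z-.06)<.006)
    k,l,st,ce=cv2.connectedComponentsWithStats(m2.astype(np.uint8))
    for i in range(1,k):
        if st[i,4]>40:
            q=P[l==i]; r=cv2.minAreaRect((q[:,:2]*1000).astype(np.float32)); print(i,st[i,4],r,np.median(q[:,2])); print(cv2.boxPoints(r).round(0).tolist())
E
```

```text
scene floor z 0.0005228875200037342
3 1469 ((531.953369140625, -36.019195556640625), (229.9944610595703, 102.01555633544922), 78.368896484375) 0.060312464927253506
[[459.0, -138.0], [559.0, -159.0], [605.0, 66.0], [505.0, 87.0]]
7 856 ((638.4003295898438, -43.737213134765625), (339.7900085449219, 36.163387298583984), 87.58502197265625) 0.05995658609013632
[[613.0, -213.0], [649.0, -214.0], [664.0, 125.0], [627.0, 127.0]]
side floor z -0.0006013664439065147
1 723 ((636.4542846679688, -45.56050109863281), (339.998779296875, 32.74354553222656), 87.64665222167969) 0.0590006810751722
[[613.0, -215.0], [646.0, -216.0], [660.0, 124.0], [627.0, 125.0]]
2 1642 ((530.0799560546875, -37.37115478515625), (232.07220458984375, 98.8626708984375), 78.34927368164062) 0.05917882087022802
[[458.0, -141.0], [555.0, -161.0], [602.0, 66.0], [505.0, 86.0]]
```

View pics/top_scene.png

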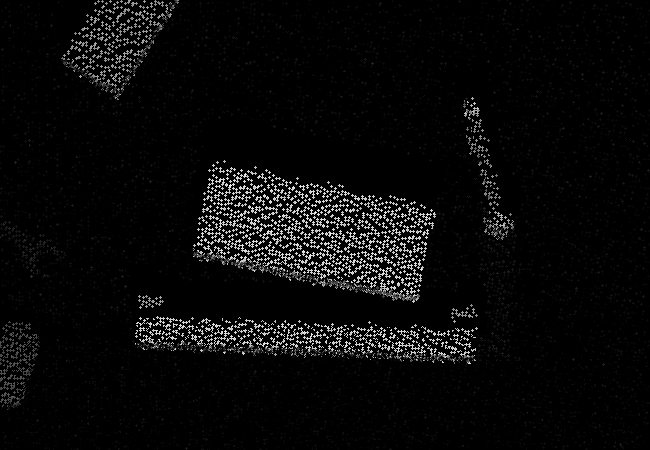

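View pics/top_side.png

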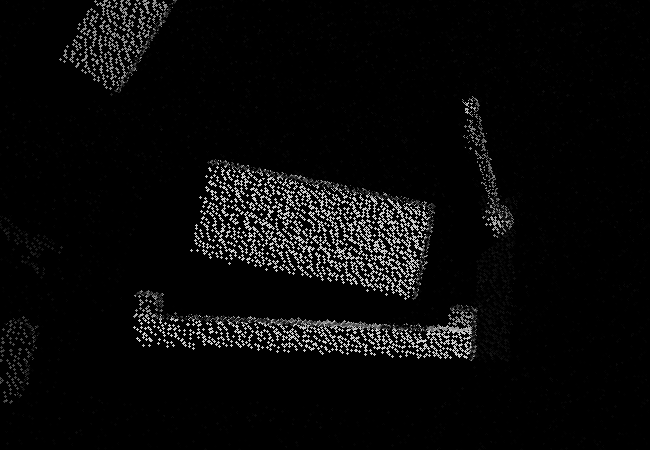

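The crop confirms the choice. The slab by the dock is the larger battery, at about (0.53, -0.036) and 0.16 rad askew to the dock. The latch with its knob is at about 0.8 rad. Next I'll work out the approach and swing in tool axes.

```bash
cat >> h.py <<'E'
from scipy.spatial.transform import Rotation as Rn
TH=-0.0425; D0=np.array([620.2,-44.2])
RD=np.array([[np.cos(TH),-np.sin(TH)],[np.sin(TH),np.cos(TH)]])
def w2d(p): return (np.asarray(p)-D0)@RD
def d2w(p): return np.asarray(p)@RD.T+D0
def tool(s=None):
    s=s or robot.read_state(); q=s['tool_rot']; return s, s['ee_pos']*1000, Rn.from_quat(q[[1,2,3,0]]).as_matrix()
def battery(tag):
    out=[]
    for n in('scene','side'):
        p,d=robot.snapshot(n); cv2.imwrite(f'pics/{n}_{tag}.png',p); P=cloud(d,cal[n]); z=P[...,2]
        o=0.0006 if n=='scene' else -.0006
        m=(d>0)&(abs(z-.06-o)<.005)&(P[...,0]>.4)&(P[...,0]<.7)&(P[...,1]>-.25)&(P[...,1]<.13)&(p.max(-1)<1000)
        k,l,st,ce=cv2.connectedComponentsWithStats(m.astype(np.uint8))
        for i in range(1,k):
            if st[i,4]>300:
                r=cv2.minAreaRect((P[l==i][:,:2]*1000).astype(np.float32)); b=cv2.boxPoints(r)
                (a,h)=r[1]
                print(n,st[i,4],'size',np.round(r[1],1),'corners dock',w2d(b).round(1).tolist())
                e=b[np.argsort(b[:,1])]
                # long axis dir
                v=(b[1]-b[0]) if np.linalg.norm(b[1]-b[0])>np.linalg.norm(b[2]-b[1]) else (b[2]-b[1])
                if v[1]<0: v=-v
                yaw=np.arctan2(-v[0],v[1])-TH
                c=w2d(r[0]); print('   centre dock',c.round(1),'yaw',round(yaw,4))
                
def fl(x,y,th): 
    c,s=np.cos(th),np.sin(th)
    return x+48*c-115*s, x+48*c+115*s   # front left x, front right x
E
python3 - <<'E'
from h import *
s,p,R=tool(); print(p.round(1)); print(R.round(3))
# desired: tool x down; tool z at dock y rotated 45deg
for a in (45,-45,135,-135):
    an=np.radians(a)+TH
    z=np.array([np.cos(an),np.sin(an),0]); x=np.array([0,0,-1.]); y=np.cross(z,x); G=np.c_[x,y,z]
    print(a,Rn.from_matrix(R.T@G).as_rotvec().round(3))
spot=d2w([0,0])
c=np.array([-90.5,4.]); th=-.159
R2=lambda t:np.array([[np.cos(t),-np.sin(t)],[np.sin(t),np.cos(t)]])
for y in(-104,104):
  q=d2w(c+R2(th)@[-48,y]); print('spot world',q.round(1))
E
```

```text
[ 207.3 -562.8  230.4]
[[-0.     0.938  0.346]
 [ 0.001  0.346 -0.938]
 [-1.     0.    -0.002]]
45 [-1.961e+00 -1.000e-03 -2.000e-03]
-45 [-0.39  -0.002 -0.   ]
135 [ 2.752e+00 -1.000e-03  2.000e-03]
-135 [ 1.181e+00 -1.000e-03  1.000e-03]
spot world [ 462.1 -128.6]
spot world [503.7  75.1]
```

carry_out:
  series:
    - [[0, 35, -34, -0.04, 0, 0, 0], [0, 70, -68, -0.08, 0, 0, 0], [10, 105, -101, -0.12, 0, 0, 0], [20, 140, -135, -0.16, 0, 0, 0], [30, 175, -169, -0.2, 0, 0, 0], [40, 210, -203, -0.24, 0, 0, 0], [55, 245, -236, -0.28, 0, 0, 0], [70, 280, -270, -0.32, 0, 0, 0], [85, 315, -304, -0.36, 0, 0, 0], [100, 350, -338, -0.39, 0, 0, 0], [100, 350, -338, -0.39, 0, 0, 0], [100, 350, -338, -0.39, 0, 0, 0]]
  force: 60

```text
t: 1.65
ee_pos: [0.4188, -0.1252, 0.1313]
tool_rot: [0.647, 0.284, 0.647, -0.285]
ft_force: [0.1, -0.2, 0.3]
gripper_width: 0.0001
```

Run:
```python
from h import *
s,p,R=tool(); print(s['t'],p.round(1),s['ft_force'].round(2),s['gripper_width'],s['joints'].round(2)); print(R.round(3))
battery('a')
w,d=robot.snapshot('wrist'); cv2.imwrite('pics/wrist_a.png',w)
```

```text
1.65 [ 418.8 -125.2  131.3] [ 0.11 -0.23  0.31] 7.266676303448515e-05 [-0.37 -0.36  1.82 -0.    1.68  0.46]
[[-0.     0.736  0.677]
 [-0.     0.677 -0.736]
 [-1.    -0.001  0.   ]]
scene 1395 size [228.9 101. ] corners dock [[-157.5, -99.5], [-57.9, -116.6], [-19.2, 108.9], [-118.7, 126.0]]
   centre dock [-88.3   4.7] yaw -0.1701
scene 803 size [339.4  35.3] corners dock [[2.3, -168.8], [37.7, -168.5], [34.7, 171.0], [-0.6, 170.7]]
   centre dock [18.5  1.1] yaw 0.0087
side 727 size [341.3  35.7] corners dock [[-1.0, -170.0], [34.7, -170.1], [35.2, 171.2], [-0.5, 171.2]]
   centre dock [17.1  0.6] yaw -0.0015
side 1620 size [231.6  98.4] corners dock [[-157.4, -103.0], [-60.2, -118.4], [-23.9, 110.4], [-121.2, 125.8]]
   centre dock [-90.7   3.7] yaw -0.1571
```

View pics/wrist_a.png

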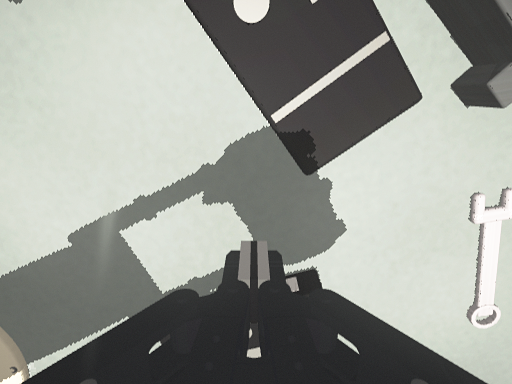

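View pics/scene_a.png

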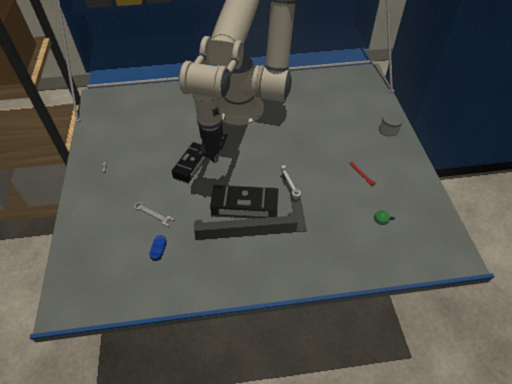

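```bash
cat >> h.py <<'E'
R2=lambda t:np.array([[np.cos(t),-np.sin(t)],[np.sin(t),np.cos(t)]])
def arc(x,y,th,side,th_end,n,yi=104):
    """side=+1 push rear left, -1 rear right. returns spots in dock frame from th to th_end, end pose"""
    c=np.array([x,y]); piv=c+R2(th)@[0,-side*50]
    sp=[]
    for t in np.linspace(th,th_end,n+1):
        cc=piv-R2(t)@[0,-side*50]; sp.append(cc+R2(t)@[-48,side*yi])
    return np.array(sp),cc
def totool(dp,R):
    """dock displacement (n,2) -> tool y,z"""
    w=np.asarray(dp)@RD.T; w3=np.c_[w,np.zeros(len(w))]; return (w3@R)[:,1:]
E
python3 - <<'E'
from h import *
s,p,R=tool(); t=w2d(p[:2]); print('tcp dock',t.round(1))
sp,c=arc(-90,4,-.159,-1,.18,24)
print('spot0',sp[0],'end',sp[-1],'c end',c, np.linalg.norm(np.diff(sp,axis=0),axis=1).mean(), fl(*c,.18))
tipoff=np.array([16,-1])
goal=sp[0]-tipoff
print('tcp contact',goal,'delta',goal-t)
print(totool([goal-t-[4,0],goal-t,[1,0],[0,1]],R).round(2))
print(totool(sp-sp[0],R).round(1).tolist())
E
```

```text
tcp dock [-197.7  -90.4]
spot0 [-153.86094676  -91.08827203] end [-101.73739795 -106.73604282] c end [-73.13197634   4.17712076] 2.2784446996463505 (np.float64(-46.49588002703315), np.float64(-5.319078139093591))
tcp contact [-169.86094676  -90.08827203] delta [27.84983095  0.31932549]
[[17.13 16.6 ]
 [19.96 19.42]
 [ 0.71  0.71]
 [ 0.71 -0.71]]
[[0.0, 0.0], [0.7, 2.2], [1.5, 4.3], [2.3, 6.4], [3.2, 8.5], [4.0, 10.7], [4.9, 12.7], [5.9, 14.8], [6.8, 16.9], [7.8, 19.0], [8.8, 21.0], [9.8, 23.0], [10.9, 25.0], [12.0, 27.0], [13.1, 29.0], [14.3, 31.0], [15.5, 32.9], [16.7, 34.9], [17.9, 36.8], [19.2, 38.7], [20.5, 40.5], [21.8, 42.4], [23.1, 44.2], [24.5, 46.1], [25.9, 47.9]]
```

carry_out:
  series:
    - [[40, 0, 0, 0, 0, 0, 0], [80, 2, 2, 0, 0, 0, 0], [106, 6, 6, 0, 0, 0, 0], [109, 11, 11, 0, 0, 0, 0], [109, 13, 13, 0, 0, 0, 0], [109, 14, 14, 0, 0, 0, 0], [109, 15, 15, 0, 0, 0, 0], [109, 16, 16, 0, 0, 0, 0], [109, 17, 17, 0, 0, 0, 0], [109, 18, 18, 0, 0, 0, 0], [109, 19, 19, 0, 0, 0, 0], [109, 20, 20, 0, 0, 0, 0]]

```text
t: 3.3
ee_pos: [0.4473, -0.1261, 0.0222]
tool_rot: [0.647, 0.284, 0.647, -0.284]
ft_force: [0.5, -0.2, 0.5]
gripper_width: -0.0002
```

carry_out:
  series:
    - [[0, 1, 1, 0, 0, 0, 0], [0, 2, 2, 0, 0, 0, 0], [0, 3, 3, 0, 0, 0, 0], [0, 4, 4, 0, 0, 0, 0]]

```text
t: 3.8
ee_pos: [0.4498, -0.1265, 0.0221]
tool_rot: [0.645, 0.284, 0.65, -0.286]
ft_force: [-18.0, -0.4, 9.6]
gripper_width: -0.0002
```

Run:
```python
from h import *
s,p,R=tool(); print(s['t'],p.round(1),s['ft_force'].round(2),s['ft_torque'].round(2),s['tau'].round(2),s['qvel'].round(3)); print(R.round(3))
w,d=robot.snapshot('wrist'); cv2.imwrite('pics/wrist_b.png',w)
battery('b')
s,p,R=tool(); print(s['t'],p.round(1),s['ft_force'].round(2),s['ft_torque'].round(2))
```

```text
3.8 [ 449.8 -126.5   22.1] [-17.97  -0.44   9.57] [-0.16  2.39 -0.07] [  2.38 -28.19 -42.06   1.89  -4.82  -0.11] [ 0.004  0.03  -0.026 -0.008 -0.002  0.009]
[[-0.008  0.737  0.676]
 [ 0.     0.676 -0.737]
 [-1.    -0.006 -0.006]]
scene 1422 size [230.8 112.6] corners dock [[-169.8, -97.2], [-59.2, -118.6], [-15.5, 108.0], [-126.1, 129.4]]
   centre dock [-92.7   5.4] yaw -0.1908
scene 791 size [338.7  35.3] corners dock [[2.1, -168.7], [37.4, -168.5], [35.8, 170.2], [0.5, 170.0]]
   centre dock [19.   0.8] yaw 0.0048
side 722 size [339.7  35. ] corners dock [[0.4, -170.5], [35.3, -170.5], [35.5, 169.2], [0.5, 169.2]]
   centre dock [17.9 -0.7] yaw -0.0004
side 1621 size [231.5 100.1] corners dock [[-159.3, -102.2], [-60.6, -118.5], [-23.0, 109.9], [-121.7, 126.2]]
   centre dock [-91.1   3.8] yaw -0.1631
3.95 [ 450.  -126.6   22.2] [-13.81  -0.83  10.09] [-0.08  2.04 -0.08]
```

View pics/wrist_b.png

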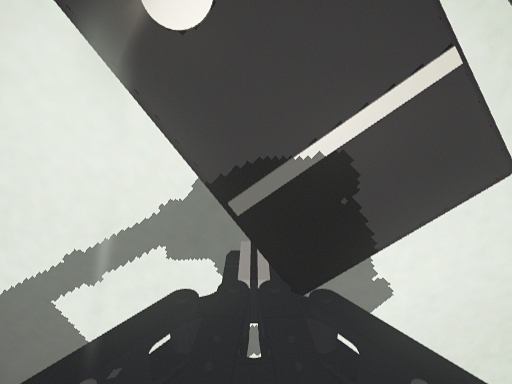

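The wrist view shows the battery's rear right corner at (300,295), touching the wide finger knuckle on the diagonal. That explains the upward force. I'll back off and turn the jaws sideways so that only the slim finger faces the battery.

carry_out:
  series:
    - [[0, 2, 2, 0, 0, 0, 0], [0, 0, 0, 0, 0, 0, 0], [0, -4, -4, 0, 0, 0, 0], [0, -12, -12, 0.1, 0, 0, 0], [0, -16, -16, 0.28, 0, 0, 0], [0, -16, -16, 0.46, 0, 0, 0], [0, -16, -16, 0.64, 0, 0, 0], [0, -16, -16, 0.8, 0, 0, 0], [0, -16, -16, 0.94, 0, 0, 0], [0, -16, -16, 0.94, 0, 0, 0]]

```text
t: 5.2
ee_pos: [0.4304, -0.1253, 0.0223]
tool_rot: [0.449, 0.547, 0.449, -0.546]
ft_force: [-0.2, -0.3, 0.2]
gripper_width: -0.0001
```

Run:
```python
from h import *
s,p,R=tool(); print(s['t'],p.round(1),w2d(p[:2]).round(1),s['ft_force'].round(2),s['ft_torque'].round(2)); print(R.round(3))
w,d=robot.snapshot('wrist'); cv2.imwrite('pics/wrist_c.png',w)
w,d=robot.snapshot('side'); cv2.imwrite('pics/side_c.png',cv2.resize(w[100:260,200:360],None,fx=4,fy=3.7,interpolation=cv2.INTER_CUBIC))
# depth of fingers in wrist cam
```

```text
5.2 [ 430.4 -125.3   22.3] [-186.2  -89.1] [-0.2  -0.29  0.19] [-0.05  0.01  0.02]
[[ 0.001  0.981 -0.195]
 [ 0.    -0.195 -0.981]
 [-1.     0.001 -0.   ]]
```

View pics/wrist_c.png

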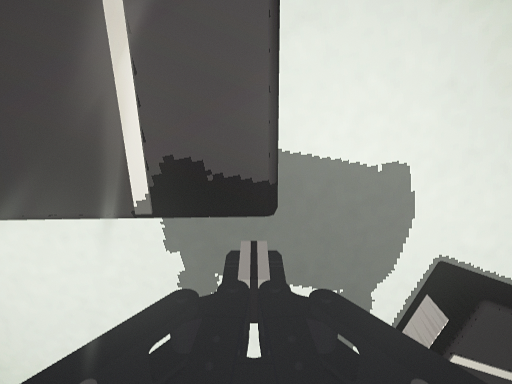

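View pics/side_c.png

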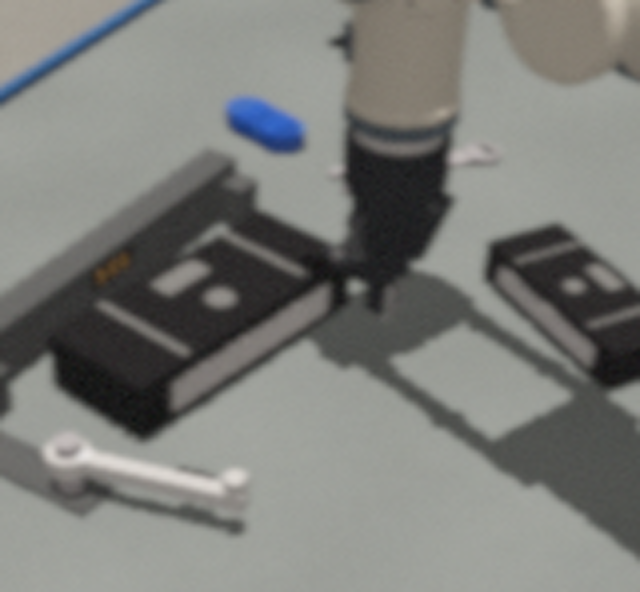

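carry_out:
  series:
    - [[0, 6, -2, 0, 0, 0, 0], [0, 12, -3, 0, 0, 0, 0], [0, 15, -3, 0, 0, 0, 0], [0, 16.5, -3, 0, 0, 0, 0], [0, 18, -3, 0, 0, 0, 0], [0, 19.5, -3, 0, 0, 0, 0], [0, 21, -3, 0, 0, 0, 0], [0, 22, -3, 0, 0, 0, 0]]

```text
t: 6.3
ee_pos: [0.4525, -0.1268, 0.0223]
tool_rot: [0.448, 0.547, 0.448, -0.547]
ft_force: [-0.5, -0.3, -0.6]
gripper_width: 0.0
```

carry_out:
  series:
    - [[0, 1, 0, 0, 0, 0, 0], [0, 2, 0, 0, 0, 0, 0]]

```text
t: 6.55
ee_pos: [0.4544, -0.1272, 0.0223]
tool_rot: [-0.448, -0.547, -0.448, 0.547]
ft_force: [0.5, -0.1, 0.1]
gripper_width: -0.0003
```

carry_out:
  series:
    - [[0, 1, 0, 0, 0, 0, 0], [0, 2, 0, 0, 0, 0, 0], [0, 3, 0, 0, 0, 0, 0]]

```text
t: 6.92
ee_pos: [0.4564, -0.1276, 0.0223]
tool_rot: [-0.448, -0.546, -0.449, 0.547]
ft_force: [-7.7, 0.8, 5.7]
gripper_width: -0.0002
```

Run:
```python
from h import *
s,p,R=tool(); print(s['t'],p.round(1),w2d(p[:2]).round(1),s['ft_force'].round(2),s['ft_torque'].round(3))
F=s['ft_force'];M=s['ft_torque']
print('point',np.cross(F,M)/(F@F)*1000, F/np.linalg.norm(F))
w,d=robot.snapshot('wrist'); cv2.imwrite('pics/wrist_d.png',w)
w,d=robot.snapshot('side'); cv2.imwrite('pics/side_d.png',cv2.resize(w[100:230,230:360],None,fx=6,fy=4.6,interpolation=cv2.INTER_CUBIC))
```

```text
6.925 [ 456.4 -127.6   22.3] [-160.1  -90.3] [-7.74  0.8   5.7 ] [0.252 1.165 0.052]
point [-70.89356716  19.78744129 -99.14327845] [-0.80276358  0.08271073  0.5905333 ]
```

View pics/wrist_d.png

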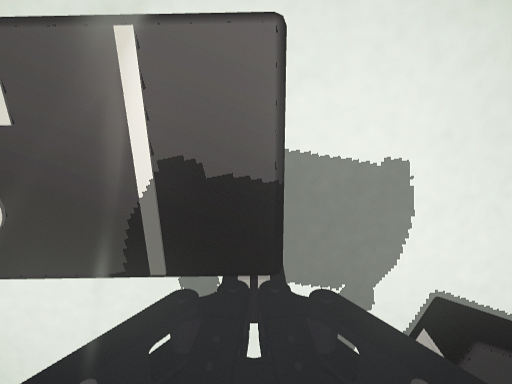

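View pics/side_d.png

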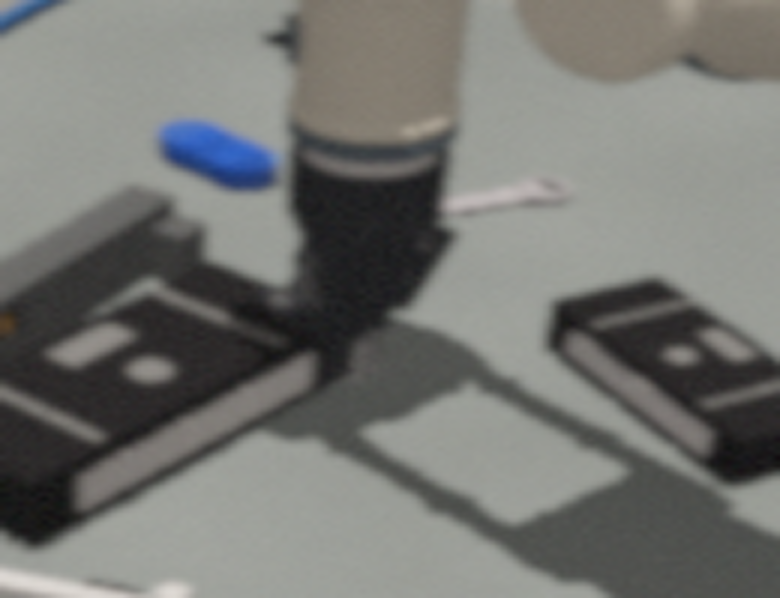

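carry_out:
  series:
    - [[0, -2, 0, 0, 0, 0, 0], [0, -4, 0, 0, 0, 0, 0], [-8, -4, 0, 0, 0, 0, 0], [-14, -4, 0, 0, 0, 0, 0], [-14, -3, 0, 0, 0, 0, 0], [-14, -2, 0, 0, 0, 0, 0], [-14, -1, 0, 0, 0, 0, 0]]

```text
t: 7.9
ee_pos: [0.4563, -0.1275, 0.036]
tool_rot: [-0.448, -0.547, -0.448, 0.547]
ft_force: [-0.0, 1.1, 0.7]
gripper_width: 0.0001
```

carry_out:
  series:
    - [[0, 1, 0, 0, 0, 0, 0], [0, 2, 0, 0, 0, 0, 0]]

```text
t: 8.15
ee_pos: [0.4565, -0.1276, 0.036]
tool_rot: [-0.447, -0.546, -0.45, 0.548]
ft_force: [-11.7, 1.8, 7.0]
gripper_width: 0.0003
```

carry_out:
  series:
    - [[-0.5, 0.2, 0, 0, 0, 0, 0], [-1, 0.4, 0, 0, 0, 0, 0]]

```text
t: 8.4
ee_pos: [0.4565, -0.1276, 0.0361]
tool_rot: [-0.447, -0.545, -0.45, 0.548]
ft_force: [-8.3, 2.1, 1.7]
gripper_width: -0.0002
```

carry_out:
  series:
    - [[-0.2, 0.5, 0, 0, 0, 0, 0], [-0.5, 1, 0, 0, 0, 0, 0]]

```text
t: 8.65
ee_pos: [0.4565, -0.1276, 0.0362]
tool_rot: [-0.446, -0.545, -0.451, 0.549]
ft_force: [-12.0, 1.9, 2.3]
gripper_width: 0.0002
```

carry_out:
  series:
    - [[-0.2, 0.4, 0, 0, 0, 0, 0], [-0.5, 0.8, 0.2, 0, 0, 0, 0]]

```text
t: 8.9
ee_pos: [0.4571, -0.1279, 0.0362]
tool_rot: [-0.446, -0.545, -0.451, 0.549]
ft_force: [-9.9, 1.8, 0.6]
gripper_width: -0.0
```

carry_out:
  series:
    - [[0, 1, 0.3, -0.006, 0, 0, 0], [0, 2.2, 0.7, -0.014, 0, 0, 0], [0, 3.6, 1.1, -0.023, 0, 0, 0], [0, 5.2, 1.5, -0.033, 0, 0, 0], [0, 6.9, 1.9, -0.044, 0, 0, 0], [0, 8.6, 2.4, -0.055, 0, 0, 0]]

```text
t: 9.65
ee_pos: [0.465, -0.1323, 0.0362]
tool_rot: [-0.461, -0.532, -0.466, 0.536]
ft_force: [-11.0, 1.5, 0.5]
gripper_width: -0.0001
```

carry_out:
  series:
    - [[0, 2.1, 0.6, -0.014, 0, 0, 0], [0, 4.3, 1.3, -0.028, 0, 0, 0], [0, 6.5, 1.9, -0.042, 0, 0, 0], [0, 8.7, 2.4, -0.056, 0, 0, 0], [0, 10.9, 3.0, -0.07, 0, 0, 0], [0, 13.1, 3.5, -0.084, 0, 0, 0], [0, 15.3, 4.0, -0.098, 0, 0, 0], [0, 17.5, 4.4, -0.112, 0, 0, 0], [0, 19.7, 4.8, -0.126, 0, 0, 0], [0, 22.0, 5.2, -0.14, 0, 0, 0]]

```text
t: 10.9
ee_pos: [0.486, -0.141, 0.0362]
tool_rot: [-0.497, -0.498, -0.502, 0.503]
ft_force: [-11.1, -1.1, 1.3]
gripper_width: -0.0001
```

Run:
```python
from h import *
s,p,R=tool(); print(s['t'],p.round(1),w2d(p[:2]).round(1),s['ft_force'].round(2)); print('toolyaw dock',np.arctan2(R[1,1],R[0,1])-TH)
battery('e')
```

```text
10.9 [ 486.  -141.    36.2] [-129.9 -102.5] [-11.08  -1.1    1.34]
toolyaw dock 0.04021806496900812
scene 1448 size [232.8 104.4] corners dock [[-126.7, -113.6], [-22.3, -110.0], [-30.4, 122.6], [-134.7, 119.0]]
   centre dock [-78.5   4.5] yaw 0.0346
scene 800 size [338.7  35.5] corners dock [[-0.2, -168.5], [35.2, -168.6], [36.2, 170.1], [0.7, 170.2]]
   centre dock [18.   0.8] yaw -0.0028
side 721 size [340.5  34.1] corners dock [[-1.2, -171.2], [32.9, -171.4], [34.8, 169.0], [0.7, 169.2]]
   centre dock [16.8 -1.1] yaw -0.0057
side 1607 size [117.3 233.1] corners dock [[-155.0, 116.1], [-142.7, -116.7], [-25.6, -110.5], [-37.9, 122.3]]
   centre dock [-90.3   2.8] yaw 0.0525
```

carry_out:
  series:
    - [[0, 2.1, 0.6, -0.014, 0, 0, 0], [0, 4.3, 1.3, -0.028, 0, 0, 0], [0, 6.5, 1.9, -0.042, 0, 0, 0], [0, 8.7, 2.4, -0.056, 0, 0, 0], [0, 10.9, 3.0, -0.07, 0, 0, 0], [0, 13.1, 3.5, -0.084, 0, 0, 0], [0, 15.3, 4.0, -0.098, 0, 0, 0], [0, 17.5, 4.4, -0.112, 0, 0, 0], [0, 19.7, 4.8, -0.126, 0, 0, 0], [0, 21.0, 5.0, -0.135, 0, 0, 0]]

```text
t: 12.25
ee_pos: [0.5071, -0.1466, 0.0362]
tool_rot: [0.53, 0.464, 0.534, -0.468]
ft_force: [-10.7, -2.9, -0.5]
gripper_width: 0.0002
```

carry_out:
  series:
    - [[0, -2, 0, 0, 0, 0, 0], [0, -8, 0, 0, 0, 0, 0], [-20, -14, -5, 0, 0, 0, 0], [-45, -14, -40, 0, 0, 0, 0], [-50, -14, -85, 0, 0, 0, 0], [-50, -14, -130, 0, 0, 0, 0], [-50, -14, -175, 0, 0, 0, 0], [-40, -14, -204, 0, 0, 0, 0], [-10, -14, -206, 0, 0, 0, 0], [0, -14, -206, 0, 0, 0, 0], [0, -14, -206, 0, 0, 0, 0]]

```text
t: 13.62
ee_pos: [0.4689, 0.0561, 0.0379]
tool_rot: [0.532, 0.466, 0.532, -0.466]
ft_force: [-1.1, 0.1, 0.3]
gripper_width: -0.0005
```

Run:
```python
from h import *
s,p,R=tool(); print(s['t'],p.round(1),w2d(p[:2]).round(1),s['ft_force'].round(2)); print('toolyaw dock',np.arctan2(R[1,1],R[0,1])-TH)
w,d=robot.snapshot('wrist'); cv2.imwrite('pics/wrist_f.png',w)
battery('f')
```

```text
13.625 [468.9  56.1  37.9] [-155.4   93.8] [-1.1   0.11  0.34]
toolyaw dock 0.174920880673173
scene 1469 size [111.  231.1] corners dock [[-156.7, 106.4], [-106.6, -119.2], [1.8, -95.1], [-48.3, 130.5]]
   centre dock [-77.5   5.7] yaw 0.2186
scene 794 size [339.   35.4] corners dock [[2.3, -168.5], [37.7, -168.2], [35.4, 170.7], [0.0, 170.5]]
   centre dock [18.8  1.1] yaw 0.0067
side 536 size [243.7  33.1] corners dock [[-0.2, -74.5], [32.9, -74.4], [32.4, 169.2], [-0.7, 169.2]]
   centre dock [16.1 47.4] yaw 0.0023
side 555 size [ 82.6 167.1] corners dock [[-143.9, 103.1], [-30.4, -19.5], [30.2, 36.6], [-83.3, 159.2]]
   centre dock [-56.8  69.8] yaw 0.7469
```

View pics/wrist_f.png

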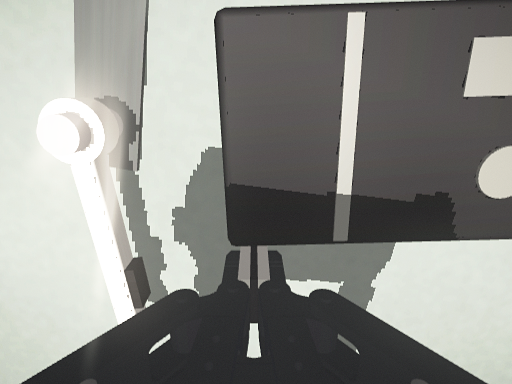

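carry_out:
  series:
    - [[2, 2, 1, 0, 0, 0, 0], [2, 4, 2, -0.015, 0, 0, 0], [2, 5, 2, -0.015, 0, 0, 0], [2, 6, 2, -0.015, 0, 0, 0], [2, 7, 2, -0.015, 0, 0, 0], [2, 8, 2, -0.015, 0, 0, 0]]

```text
t: 14.52
ee_pos: [0.4747, 0.0549, 0.0365]
tool_rot: [0.534, 0.46, 0.537, -0.464]
ft_force: [-15.7, -3.1, 11.2]
gripper_width: -0.0
```

carry_out:
  series:
    - [[-0.8, -0.5, 0, 0, 0, 0, 0], [-1.5, -0.8, 0, 0, 0, 0, 0]]

```text
t: 14.78
ee_pos: [0.4747, 0.0549, 0.0367]
tool_rot: [0.534, 0.46, 0.537, -0.463]
ft_force: [-4.6, -1.6, -1.2]
gripper_width: -0.0002
```

carry_out:
  series:
    - [[-0.3, 0.6, -0.1, 0, 0, 0, 0], [-0.6, 1.2, -0.3, 0.002, 0, 0, 0], [-0.8, 1.8, -0.5, 0.004, 0, 0, 0]]

```text
t: 15.15
ee_pos: [0.4755, 0.0554, 0.0368]
tool_rot: [0.533, 0.461, 0.536, -0.465]
ft_force: [-8.7, -2.3, -0.5]
gripper_width: 0.0002
```

carry_out:
  series:
    - [[0, 1, -0.3, 0.006, 0, 0, 0], [0, 2.2, -0.7, 0.014, 0, 0, 0], [0, 3.6, -1.1, 0.023, 0, 0, 0], [0, 5.2, -1.5, 0.033, 0, 0, 0], [0, 7.0, -2.0, 0.045, 0, 0, 0], [0, 9.1, -2.5, 0.058, 0, 0, 0], [0, 11.2, -3.1, 0.072, 0, 0, 0], [0, 13.4, -3.6, 0.086, 0, 0, 0]]

```text
t: 16.15
ee_pos: [0.4878, 0.0618, 0.0367]
tool_rot: [0.512, 0.483, 0.517, -0.488]
ft_force: [-11.5, 1.9, 0.7]
gripper_width: -0.0001
```

carry_out:
  series:
    - [[0, 2.1, -0.6, 0.014, 0, 0, 0], [0, 4.3, -1.3, 0.028, 0, 0, 0], [0, 6.5, -1.9, 0.042, 0, 0, 0], [0, 8.7, -2.4, 0.056, 0, 0, 0], [0, 10.9, -3.0, 0.07, 0, 0, 0], [0, 13.1, -3.5, 0.084, 0, 0, 0], [0, 15.3, -4.0, 0.098, 0, 0, 0], [0, 17.5, -4.4, 0.112, 0, 0, 0]]

```text
t: 17.15
ee_pos: [0.5049, 0.0679, 0.0368]
tool_rot: [-0.484, -0.511, -0.489, 0.515]
ft_force: [-12.1, 2.9, 1.7]
gripper_width: -0.0002
```

Run:
```python
from h import *
s,p,R=tool(); print(s['t'],p.round(1),w2d(p[:2]).round(1),s['ft_force'].round(2)); print('toolyaw dock',np.arctan2(R[1,1],R[0,1])-TH)
w,d=robot.snapshot('wrist'); cv2.imwrite('pics/wrist_g.png',w); np.save('pics/wrist_g.npy',d); np.save('pics/wg_pose.npy',np.r_[p,R.ravel()])
battery('g')
```

```text
17.15 [504.9  67.9  36.8] [-120.   107.1] [-12.08   2.95   1.66]
toolyaw dock -0.0114153545440034
scene 1482 size [229.6 107.4] corners dock [[-118.6, -107.6], [-11.2, -108.3], [-9.7, 121.4], [-117.1, 122.1]]
   centre dock [-64.2   6.9] yaw -0.0064
scene 800 size [338.7  34.1] corners dock [[1.6, -168.4], [35.7, -168.4], [35.4, 170.2], [1.3, 170.2]]
   centre dock [18.5  0.9] yaw 0.0008
side 446 size [ 78.9 169.1] corners dock [[-176.8, -3.9], [-84.0, -145.2], [-18.0, -101.9], [-110.8, 39.5]]
   centre dock [-97.4 -52.9] yaw 0.5811
side 391 size [178.2  33.4] corners dock [[-1.4, -7.1], [32.0, -7.6], [34.9, 170.6], [1.5, 171.1]]
   centre dock [16.7 81.7] yaw -0.0162
```

View pics/wrist_g.png

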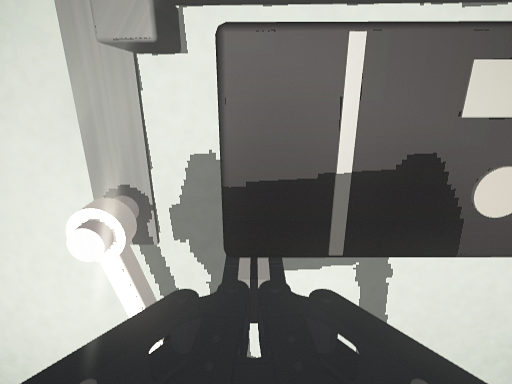

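View pics/scene_g.png

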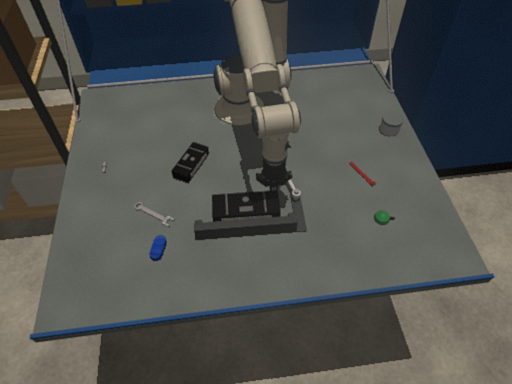

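```bash
cat >> h.py <<'E'
def wcloud(d,p,R,c=cal['wrist']):
    T=c['T_tool_cam']; v,u=np.mgrid[:384,:512]; P=np.stack([(u-c['cx'])/c['fx']*d,(v-c['cy'])/c['fy']*d,d],-1)
    P=P@T[:3,:3].T+T[:3,3]; return P*1000@R.T+p
def wmeas(d,p,R):
    P=wcloud(d,p,R); z=P[...,2]; Q=np.concatenate([w2d(P[...,:2].reshape(-1,2)),z.reshape(-1,1)],1).reshape(384,512,3)
    m=(d>0)&(abs(z-60)<5)
    out={}
    # battery: x<-? front edge for y columns ; dock: x>..
    q=Q[m]; 
    for y0 in range(-180,181,20):
        k=q[(q[:,1]>y0)&(q[:,1]<=y0+20)]
        if len(k)<30: continue
        xs=np.sort(k[:,0]); g=np.diff(xs); i=g.argmax() if len(g) else 0
        print(y0+10,'n',len(k),'xmin %.1f xmax %.1f biggest gap %.1f at %.1f -> %.1f'%(xs[0],xs[-1],g[i],xs[i],xs[i+1]))
    k=q[(q[:,0]<-60)]; print('y range',np.percentile(k[:,1],[.2,99.8]))
    return Q
E
python3 - <<'E'
from h import *
a=np.load('pics/wg_pose.npy'); d=np.load('pics/wrist_g.npy'); wmeas(d,a[:3],a[3:].reshape(3,3))
E
```

```text
-10 n 526 xmin -108.2 xmax -81.5 biggest gap 2.0 at -84.0 -> -81.9
10 n 7806 xmin -108.0 xmax -12.7 biggest gap 0.3 at -35.0 -> -34.8
30 n 12165 xmin -108.1 xmax -12.9 biggest gap 0.2 at -36.9 -> -36.8
50 n 12039 xmin -107.6 xmax -12.7 biggest gap 0.2 at -37.1 -> -36.9
70 n 12039 xmin -107.6 xmax -12.4 biggest gap 0.1 at -36.8 -> -36.7
90 n 12218 xmin -113.3 xmax -12.2 biggest gap 3.7 at -111.0 -> -107.3
110 n 12291 xmin -112.7 xmax -12.0 biggest gap 1.8 at -110.8 -> -109.0
130 n 269 xmin -112.4 xmax -15.9 biggest gap 6.7 at -111.3 -> -104.6
y range [ -5.48553396 120.53808262]
```

carry_out:
  series:
    - [[0, 1.2, -0.4, 0.008, 0, 0, 0], [0, 2.8, -0.8, 0.018, 0, 0, 0], [0, 4.6, -1.4, 0.03, 0, 0, 0], [0, 6.4, -1.9, 0.042, 0, 0, 0], [0, 7.6, -2.2, 0.05, 0, 0, 0]]

```text
t: 17.92
ee_pos: [0.5127, 0.0699, 0.0368]
tool_rot: [-0.471, -0.523, -0.476, 0.527]
ft_force: [-12.4, 3.5, 1.9]
gripper_width: -0.0003
```

```bash
cat >> h.py <<'E'
def wl(tag):
    s,p,R=tool(); print(s['t'],p.round(1),w2d(p[:2]).round(1),s['ft_force'].round(2),'toolyaw dock',round(np.arctan2(R[1,1],R[0,1])-TH,4))
    w,d=robot.snapshot('wrist'); cv2.imwrite(f'pics/wrist_{tag}.png',w); return wmeas(d,p,R),w,d
E
python3 - <<'E'
from h import *
wl('h')
E
```

```text
17.925 [512.7  69.9  36.8] [-112.3  109.4] [-12.37   3.52   1.86] toolyaw dock -0.0612
-10 n 403 xmin -106.6 xmax -83.7 biggest gap 0.5 at -106.6 -> -106.1
10 n 8433 xmin -105.9 xmax -9.8 biggest gap 0.2 at -105.6 -> -105.4
30 n 12170 xmin -104.8 xmax -8.5 biggest gap 0.5 at -104.8 -> -104.2
50 n 12075 xmin -103.2 xmax -7.5 biggest gap 0.1 at -102.8 -> -102.7
70 n 12047 xmin -102.3 xmax -6.2 biggest gap 0.3 at -102.3 -> -101.9
90 n 12186 xmin -105.8 xmax -5.0 biggest gap 3.3 at -104.1 -> -100.8
110 n 11666 xmin -105.7 xmax -4.1 biggest gap 1.4 at -102.7 -> -101.4
130 n 300 xmin -104.6 xmax -53.3 biggest gap 5.1 at -102.8 -> -97.7
150 n 45 xmin 4.9 xmax 5.5 biggest gap 0.1 at 5.4 -> 5.4
170 n 70 xmin 4.8 xmax 5.7 biggest gap 0.1 at 4.8 -> 4.9
y range [ -4.20657354 121.6372197 ]
```

View pics/wrist_h.png

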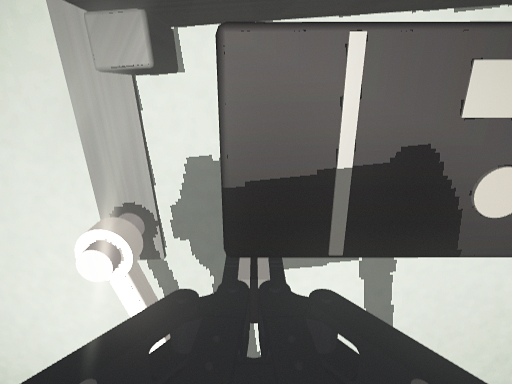

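```bash
cat >> h.py <<'E'
def ear(Q,side=1):
    m=(abs(Q[...,2]-45)<4)&(Q[...,1]*side>135)&(Q[...,1]*side<185)&(Q[...,0]>-60)&(Q[...,0]<20)
    q=Q[m]; print('ear n',len(q)); 
    if len(q)>50: print(' x',np.percentile(q[:,0],[0.5,2,98,99.5]).round(1),'y',np.percentile(q[:,1],[0.5,2,98,99.5]).round(1),'z',np.median(q[:,2]).round(1))
E
python3 - <<'E'
from h import *
Q,w,d=wl('h2'); ear(Q)
k=(abs(Q[...,2]-30)<15)&(Q[...,1]>128)&(Q[...,1]<143)&(Q[...,0]>-15); q=Q[k]; print('face', len(q), np.percentile(q[:,0],[5,50,95]) if len(q) else '')
E
```

```text
17.975 [512.8  69.9  36.8] [-112.2  109.5] [-11.56   2.65   0.79] toolyaw dock -0.0614
-10 n 399 xmin -106.0 xmax -81.1 biggest gap 1.6 at -82.7 -> -81.1
10 n 8434 xmin -105.8 xmax -9.6 biggest gap 0.3 at -105.5 -> -105.3
30 n 12150 xmin -104.1 xmax -8.4 biggest gap 0.2 at -8.6 -> -8.4
50 n 12090 xmin -103.0 xmax -7.2 biggest gap 0.2 at -102.7 -> -102.5
70 n 12053 xmin -101.9 xmax -6.0 biggest gap 0.2 at -101.8 -> -101.6
90 n 12171 xmin -105.8 xmax -4.9 biggest gap 3.3 at -104.2 -> -100.9
110 n 11646 xmin -105.8 xmax -3.9 biggest gap 1.3 at -102.7 -> -101.4
130 n 301 xmin -104.7 xmax -54.1 biggest gap 4.8 at -102.7 -> -97.8
150 n 61 xmin 4.7 xmax 5.7 biggest gap 0.2 at 5.5 -> 5.7
170 n 89 xmin 4.9 xmax 5.8 biggest gap 0.1 at 5.7 -> 5.8
y range [ -4.06259319 121.68414318]
ear n 4265
 x [-16.8 -16.4   5.4   5.5] y [136.4 140.3 168.3 169. ] z 44.7
face 613 [4.87870384 5.15549803 5.42021639]
```

carry_out:
  series:
    - [[0, 1.2, -0.4, 0.008, 0, 0, 0], [0, 2.8, -0.8, 0.018, 0, 0, 0], [0, 4.4, -1.3, 0.028, 0, 0, 0], [0, 6.0, -1.8, 0.039, 0, 0, 0], [0, 7.0, -2.0, 0.045, 0, 0, 0]]

```text
t: 18.65
ee_pos: [0.5199, 0.0713, 0.0368]
tool_rot: [-0.459, -0.534, -0.464, 0.538]
ft_force: [-11.6, 3.6, 1.7]
gripper_width: 0.0002
```

carry_out:
  series:
    - [[0, 0.5, -0.1, 0.003, 0, 0, 0], [0, 1.0, -0.3, 0.006, 0, 0, 0]]

```text
t: 18.9
ee_pos: [0.5209, 0.0715, 0.0368]
tool_rot: [-0.457, -0.535, -0.463, 0.539]
ft_force: [-11.6, 4.2, 1.6]
gripper_width: -0.0001
```

carry_out:
  series:
    - [[0, 0.5, -0.1, 0.003, 0, 0, 0], [0, 0.9, -0.3, 0.006, 0, 0, 0]]

```text
t: 19.15
ee_pos: [0.5215, 0.0717, 0.0368]
tool_rot: [-0.456, -0.536, -0.461, 0.541]
ft_force: [-13.5, 4.3, 2.3]
gripper_width: 0.0
```

Run:
```python
from h import *
Q,w,d=wl('i'); ear(Q)
k=(abs(Q[...,2]-30)<15)&(Q[...,1]>128)&(Q[...,1]<143)&(Q[...,0]>-10); q=Q[k]; print('face', len(q), np.percentile(q[:,0],[5,50,95]) if len(q) else '')
```

```text
19.15 [521.5  71.7  36.8] [-103.5  111.6] [-13.51   4.31   2.27] toolyaw dock -0.1178
-10 n 272 xmin -103.9 xmax -81.4 biggest gap 0.6 at -82.1 -> -81.5
10 n 9277 xmin -103.1 xmax -5.8 biggest gap 0.2 at -6.1 -> -5.9
30 n 12225 xmin -101.3 xmax -3.4 biggest gap 0.4 at -100.9 -> -100.4
50 n 12148 xmin -98.9 xmax 5.5 biggest gap 5.9 at -1.1 -> 4.8
70 n 12514 xmin -96.1 xmax 7.3 biggest gap 3.5 at 1.1 -> 4.6
90 n 13041 xmin -97.8 xmax 9.7 biggest gap 2.1 at -96.0 -> -94.0
110 n 11931 xmin -97.5 xmax 12.1 biggest gap 0.8 at -93.6 -> -92.9
130 n 2089 xmin -95.5 xmax 14.3 biggest gap 59.7 at -54.9 -> 4.8
150 n 2147 xmin 4.9 xmax 16.7 biggest gap 0.2 at 16.5 -> 16.7
170 n 1051 xmin 4.9 xmax 17.8 biggest gap 0.1 at 17.5 -> 17.7
y range [ -2.60368891 122.97907379]
ear n 3782
 x [-16.6 -16.2   5.3   5.4] y [136.9 142.7 168.2 169. ] z 44.7
face 412 [4.99937658 5.17126648 5.36255693]
```

carry_out:
  series:
    - [[0, -2, 0, 0, 0, 0, 0], [0, -8, 0, 0, 0, 0, 0], [-20, -14, 5, 0, 0, 0, 0], [-45, -14, 40, 0, 0, 0, 0], [-50, -14, 85, 0, 0, 0, 0], [-50, -14, 130, 0, 0, 0, 0], [-50, -14, 175, 0, 0, 0, 0], [-40, -14, 202, 0, 0, 0, 0], [-10, -14, 204, 0, 0, 0, 0], [0, -14, 204, 0, 0, 0, 0], [0, -14, 204, 0, 0, 0, 0]]

```text
t: 20.58
ee_pos: [0.4784, -0.1284, 0.0382]
tool_rot: [-0.458, -0.538, -0.459, 0.539]
ft_force: [-0.3, -0.7, 0.1]
gripper_width: 0.0004
```

```bash
cat >> h.py <<'E'
def face(Q):
    for sd in (1,-1):
        k=(abs(Q[...,2]-30)<15)&(sd*Q[...,1]>128)&(sd*Q[...,1]<143)&(Q[...,0]>-10); q=Q[k]
        if len(q)>20: print('face',sd,len(q),np.percentile(q[:,0],[5,50,95]).round(1))
        ear(Q,sd)
E
python3 - <<'E'
from h import *
Q,w,d=wl('j'); face(Q)
E
```

```text
20.575 [ 478.4 -128.4   38.2] [-138.1  -90.1] [-0.31 -0.7   0.09] toolyaw dock -0.1184
-110 n 6104 xmin -132.8 xmax -24.3 biggest gap 15.4 at -130.9 -> -115.5
-90 n 12663 xmin -132.6 xmax -21.8 biggest gap 9.7 at -124.8 -> -115.1
-70 n 12391 xmin -129.6 xmax -19.6 biggest gap 14.8 at -128.1 -> -113.2
-50 n 11996 xmin -110.7 xmax -17.0 biggest gap 0.3 at -17.3 -> -17.0
-30 n 12221 xmin -108.4 xmax -15.0 biggest gap 0.3 at -108.4 -> -108.1
-10 n 9330 xmin -105.9 xmax -14.2 biggest gap 0.3 at -14.7 -> -14.3
10 n 2234 xmin -103.3 xmax -53.1 biggest gap 1.1 at -54.2 -> -53.1
y range [-109.17417871   15.72489351]
ear n 0
ear n 0
```

View pics/wrist_j.png

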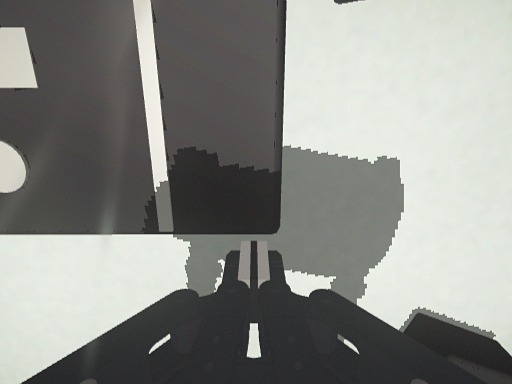

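carry_out:
  series:
    - [[0, 4, 0, 0, 0, 0, 0], [0, 7, 0, 0, 0, 0, 0], [0, 8.5, 0, 0, 0, 0, 0], [0, 9.5, 0, 0, 0, 0, 0], [0, 10.5, 0, 0, 0, 0, 0], [0, 11.3, 0, 0, 0, 0, 0]]

```text
t: 21.38
ee_pos: [0.489, -0.1305, 0.0385]
tool_rot: [-0.458, -0.538, -0.459, 0.539]
ft_force: [-6.9, 0.7, 4.4]
gripper_width: -0.0004
```

carry_out:
  series:
    - [[-0.4, 0.8, 0, 0, 0, 0, 0], [-0.8, 1.6, 0.2, 0, 0, 0, 0]]

```text
t: 21.62
ee_pos: [0.4891, -0.1305, 0.0387]
tool_rot: [-0.456, -0.537, -0.46, 0.54]
ft_force: [-10.9, 2.4, 3.5]
gripper_width: 0.0
```

Next, the right swing (about 0.16 rad until the right front corner meets the stop).

carry_out:
  series:
    - [[-0.3, 0.7, 0.2, -0.003, 0, 0, 0], [-0.5, 1.5, 0.5, -0.008, 0, 0, 0], [-0.5, 2.7, 0.8, -0.015, 0, 0, 0], [-0.5, 4.2, 1.3, -0.025, 0, 0, 0], [-0.5, 6.0, 1.8, -0.037, 0, 0, 0], [-0.5, 8.0, 2.3, -0.05, 0, 0, 0], [-0.5, 10.2, 2.8, -0.064, 0, 0, 0], [-0.5, 12.4, 3.4, -0.078, 0, 0, 0], [-0.5, 14.6, 3.9, -0.092, 0, 0, 0], [-0.5, 16.0, 4.2, -0.101, 0, 0, 0]]

```text
t: 22.88
ee_pos: [0.5033, -0.1379, 0.0387]
tool_rot: [-0.483, -0.513, -0.487, 0.517]
ft_force: [-12.4, -0.8, 3.8]
gripper_width: -0.0001
```

Run:
```python
from h import *
Q,w,d=wl('k'); face(Q)
```

```text
22.875 [ 503.3 -137.9   38.7] [-112.8  -98.6] [-12.41  -0.8    3.81] toolyaw dock -0.018
-110 n 6320 xmin -105.9 xmax -5.0 biggest gap 1.8 at -103.9 -> -102.1
-90 n 11995 xmin -106.0 xmax -4.8 biggest gap 2.0 at -103.8 -> -101.9
-70 n 11905 xmin -99.5 xmax -4.7 biggest gap 0.2 at -99.5 -> -99.3
-50 n 11369 xmin -99.1 xmax -4.3 biggest gap 0.1 at -97.4 -> -97.3
-30 n 11644 xmin -99.1 xmax -3.9 biggest gap 0.2 at -99.1 -> -98.9
-10 n 10286 xmin -99.5 xmax -3.7 biggest gap 0.3 at -99.5 -> -99.3
10 n 2249 xmin -98.7 xmax -39.7 biggest gap 1.2 at -40.9 -> -39.7
y range [-110.43214318   14.59355332]
ear n 0
face -1 556 [4.4 4.6 4.9]
ear n 3866
 x [-17.4 -17.    3.9   4.6] y [-169.7 -169.1 -145.2 -139.8] z 44.7
```

carry_out:
  series:
    - [[-0.2, 1.2, 0.4, -0.008, 0, 0, 0], [-0.4, 2.8, 0.8, -0.018, 0, 0, 0], [-0.4, 4.4, 1.3, -0.028, 0, 0, 0], [-0.4, 6.0, 1.7, -0.039, 0, 0, 0], [-0.4, 7.2, 2.0, -0.047, 0, 0, 0]]

```text
t: 23.55
ee_pos: [0.5102, -0.1406, 0.0387]
tool_rot: [-0.494, -0.501, -0.499, 0.506]
ft_force: [-12.2, -2.4, 1.0]
gripper_width: 0.0003
```

carry_out:
  series:
    - [[0, 0.5, 0.1, -0.003, 0, 0, 0], [0, 1.0, 0.2, -0.006, 0, 0, 0]]

```text
t: 23.8
ee_pos: [0.5112, -0.1409, 0.0388]
tool_rot: [-0.496, -0.5, -0.5, 0.504]
ft_force: [-11.9, -2.2, 1.0]
gripper_width: -0.0
```

carry_out:
  series:
    - [[0, 0.5, 0.1, -0.003, 0, 0, 0], [0, 0.9, 0.2, -0.006, 0, 0, 0]]

```text
t: 24.05
ee_pos: [0.512, -0.1412, 0.0388]
tool_rot: [-0.497, -0.498, -0.502, 0.503]
ft_force: [-11.7, -3.1, 1.7]
gripper_width: -0.0
```

Run:
```python
from h import *
Q,w,d=wl('l'); face(Q)
```

```text
24.05 [ 512.  -141.2   38.8] [-103.9 -101.5] [-11.72  -3.1    1.68] toolyaw dock 0.0405
-170 n 793 xmin 4.3 xmax 13.4 biggest gap 0.1 at 13.1 -> 13.2
-150 n 1603 xmin 4.2 xmax 12.8 biggest gap 0.1 at 12.4 -> 12.5
-130 n 1468 xmin 4.3 xmax 12.0 biggest gap 0.1 at 11.9 -> 12.0
-110 n 7090 xmin -97.0 xmax 11.1 biggest gap 1.9 at -94.6 -> -92.7
-90 n 13115 xmin -97.3 xmax 10.4 biggest gap 2.6 at -95.6 -> -93.0
-70 n 12867 xmin -92.6 xmax 9.5 biggest gap 1.9 at 2.5 -> 4.4
-50 n 12223 xmin -93.8 xmax 8.7 biggest gap 2.6 at 1.9 -> 4.5
-30 n 12349 xmin -95.1 xmax 7.9 biggest gap 3.4 at 1.1 -> 4.5
-10 n 11222 xmin -95.7 xmax 7.0 biggest gap 4.3 at 0.3 -> 4.6
10 n 2154 xmin -96.3 xmax -31.4 biggest gap 1.5 at -34.0 -> -32.5
y range [-113.04563622   12.85151926]
ear n 0
face -1 397 [4.4 4.6 4.8]
ear n 3774
 x [-17.3 -16.9   4.7   4.8] y [-169.5 -168.9 -141.9 -136.9] z 44.7
```

carry_out:
  series:
    - [[0, -2, 0, 0, 0, 0, 0], [0, -8, 0, 0, 0, 0, 0], [-20, -14, -5, 0, 0, 0, 0], [-45, -14, -40, 0, 0, 0, 0], [-50, -14, -85, 0, 0, 0, 0], [-50, -14, -130, 0, 0, 0, 0], [-50, -14, -175, 0, 0, 0, 0], [-40, -14, -204, 0, 0, 0, 0], [-10, -14, -206, 0, 0, 0, 0], [0, -14, -206, 0, 0, 0, 0], [0, -14, -206, 0, 0, 0, 0]]

```text
t: 25.48
ee_pos: [0.5013, 0.0652, 0.04]
tool_rot: [-0.499, -0.5, -0.5, 0.501]
ft_force: [-0.1, 0.6, 0.4]
gripper_width: 0.0
```

Run:
```python
from h import *
Q,w,d=wl('m'); face(Q)
```

```text
25.475 [501.3  65.2  40. ] [-123.4  104.2] [-0.12  0.63  0.45] toolyaw dock 0.041
-10 n 672 xmin -95.8 xmax -67.1 biggest gap 1.1 at -70.7 -> -69.6
10 n 7298 xmin -96.6 xmax -5.1 biggest gap 0.3 at -5.9 -> -5.6
30 n 11966 xmin -97.4 xmax -5.3 biggest gap 0.1 at -97.4 -> -97.3
50 n 11879 xmin -98.2 xmax -6.0 biggest gap 0.1 at -97.3 -> -97.2
70 n 11915 xmin -99.1 xmax -6.7 biggest gap 0.2 at -99.1 -> -98.8
90 n 12076 xmin -116.2 xmax -7.7 biggest gap 10.9 at -110.8 -> -99.9
110 n 11792 xmin -117.3 xmax -8.6 biggest gap 9.9 at -110.5 -> -100.6
130 n 198 xmin -45.4 xmax -8.9 biggest gap 1.5 at -41.2 -> -39.7
y range [ -7.32156994 118.41076248]
ear n 1813
 x [-16.9 -16.8  -7.3  -6.9] y [144.6 144.8 168.4 169.2] z 44.7
ear n 0
```

View pics/wrist_m.png

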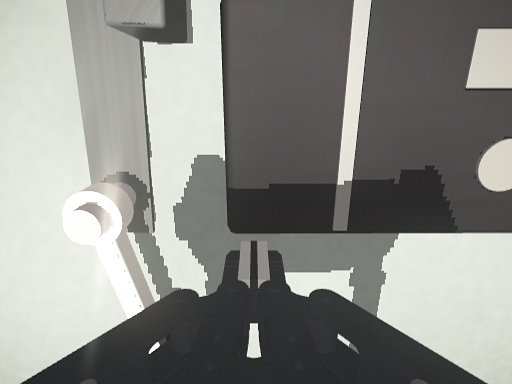

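carry_out:
  series:
    - [[1, 4, 0, 0, 0, 0, 0], [1, 7, 0, 0, 0, 0, 0], [1, 8.5, 0, 0, 0, 0, 0], [1, 9.5, 0, 0, 0, 0, 0], [1, 10.5, 0, 0, 0, 0, 0], [1, 11.3, 0, 0, 0, 0, 0]]

```text
t: 26.28
ee_pos: [0.5117, 0.0654, 0.0393]
tool_rot: [-0.499, -0.499, -0.501, 0.501]
ft_force: [-8.8, -0.5, 5.6]
gripper_width: -0.0002
```

carry_out:
  series:
    - [[-0.4, 0.8, 0, 0, 0, 0, 0], [-0.8, 1.4, -0.2, 0, 0, 0, 0]]

```text
t: 26.52
ee_pos: [0.5118, 0.0654, 0.0394]
tool_rot: [-0.498, -0.498, -0.501, 0.502]
ft_force: [-11.0, -1.2, 4.1]
gripper_width: 0.0003
```

carry_out:
  series:
    - [[-0.4, 0.8, -0.2, 0.003, 0, 0, 0], [-0.8, 1.6, -0.5, 0.008, 0, 0, 0], [-0.8, 2.8, -0.8, 0.016, 0, 0, 0], [-0.8, 4.2, -1.3, 0.025, 0, 0, 0], [-0.8, 5.8, -1.7, 0.036, 0, 0, 0], [-0.8, 7.4, -2.1, 0.046, 0, 0, 0], [-0.8, 8.4, -2.4, 0.053, 0, 0, 0]]

```text
t: 27.4
ee_pos: [0.5195, 0.0684, 0.0395]
tool_rot: [-0.484, -0.511, -0.488, 0.515]
ft_force: [-11.7, 0.8, 3.3]
gripper_width: 0.0003
```

carry_out:
  series:
    - [[0, 0.5, -0.1, 0.003, 0, 0, 0], [0, 1.0, -0.2, 0.006, 0, 0, 0]]

```text
t: 27.65
ee_pos: [0.5204, 0.0687, 0.0395]
tool_rot: [-0.483, -0.513, -0.487, 0.517]
ft_force: [-13.2, 1.1, 3.5]
gripper_width: -0.0005
```

Run:
```python
from h import *
Q,w,d=wl('n'); face(Q)
```

```text
27.65 [520.4  68.7  39.5] [-104.5  108.5] [-13.25   1.14   3.55] toolyaw dock -0.0172
-10 n 646 xmin -93.9 xmax -60.4 biggest gap 2.6 at -63.0 -> -60.4
10 n 8230 xmin -93.4 xmax 8.5 biggest gap 2.6 at 2.0 -> 4.7
30 n 12514 xmin -93.2 xmax 8.9 biggest gap 2.3 at 2.3 -> 4.7
50 n 12399 xmin -92.8 xmax 9.2 biggest gap 2.5 at 2.2 -> 4.7
70 n 12503 xmin -92.5 xmax 9.6 biggest gap 1.9 at 2.6 -> 4.6
90 n 12662 xmin -97.8 xmax 10.1 biggest gap 3.8 at -95.8 -> -92.0
110 n 12521 xmin -97.6 xmax 10.2 biggest gap 2.2 at -95.7 -> -93.5
130 n 1210 xmin -97.1 xmax 10.5 biggest gap 74.3 at -69.5 -> 4.9
150 n 1181 xmin 4.9 xmax 11.0 biggest gap 0.1 at 10.8 -> 10.9
170 n 529 xmin 4.9 xmax 11.1 biggest gap 0.1 at 4.9 -> 5.0
y range [ -7.06675003 120.8371001 ]
face 1 411 [4.9 5.1 5.3]
ear n 3761
 x [-16.7 -16.3   5.3   5.3] y [137.  142.7 168.4 169. ] z 44.7
ear n 0
```

carry_out:
  series:
    - [[-0.2, 0.4, -0.1, 0.003, 0, 0, 0], [-0.3, 0.8, -0.2, 0.005, 0, 0, 0]]

```text
t: 27.95
ee_pos: [0.5212, 0.0689, 0.0395]
tool_rot: [-0.481, -0.514, -0.486, 0.518]
ft_force: [-12.1, 2.2, 1.3]
gripper_width: 0.0002
```

carry_out:
  series:
    - [[0, 0.4, -0.1, 0.003, 0, 0, 0], [0, 0.8, -0.2, 0.005, 0, 0, 0]]

```text
t: 28.2
ee_pos: [0.522, 0.0691, 0.0395]
tool_rot: [-0.48, -0.515, -0.485, 0.519]
ft_force: [-11.4, 1.0, 1.9]
gripper_width: -0.0
```

carry_out:
  series:
    - [[0, 0.4, -0.1, 0.002, 0, 0, 0], [0, 0.7, -0.2, 0.004, 0, 0, 0]]

```text
t: 28.45
ee_pos: [0.522, 0.0692, 0.0395]
tool_rot: [-0.479, -0.515, -0.484, 0.521]
ft_force: [-14.7, 1.6, 4.4]
gripper_width: -0.0001
```

Run:
```python
from h import *
Q,w,d=wl('o'); 
cv2.imwrite('pics/o_crop.png',cv2.resize(w[0:60,170:512],None,fx=2.3,fy=6,interpolation=cv2.INTER_NEAREST))
```

```text
28.45 [522.   69.2  39.5] [-102.9  109.1] [-14.73   1.62   4.42] toolyaw dock -0.0311
-10 n 598 xmin -92.9 xmax -62.1 biggest gap 1.0 at -63.4 -> -62.3
10 n 8410 xmin -92.7 xmax 8.8 biggest gap 2.1 at 2.6 -> 4.7
30 n 12541 xmin -92.1 xmax 9.5 biggest gap 1.8 at 2.9 -> 4.7
50 n 12645 xmin -92.5 xmax 10.1 biggest gap 1.1 at 3.6 -> 4.7
70 n 12733 xmin -91.4 xmax 10.8 biggest gap 0.7 at 4.1 -> 4.8
90 n 12895 xmin -96.6 xmax 11.2 biggest gap 3.1 at -94.2 -> -91.1
110 n 12725 xmin -96.1 xmax 12.0 biggest gap 1.6 at -93.6 -> -91.9
130 n 1573 xmin -95.5 xmax 12.5 biggest gap 62.7 at -57.9 -> 4.8
150 n 1568 xmin 4.8 xmax 13.3 biggest gap 0.2 at 13.0 -> 13.3
170 n 714 xmin 5.0 xmax 13.6 biggest gap 0.1 at 13.4 -> 13.5
y range [ -6.54561282 121.40161853]
```

View pics/o_crop.png

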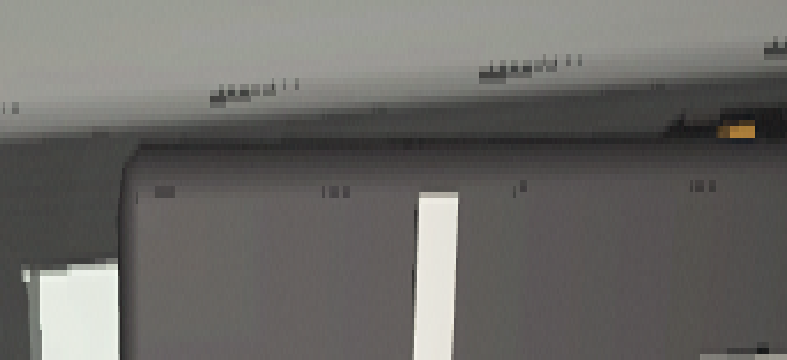

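carry_out:
  series:
    - [[0, -2, 0, 0, 0, 0, 0], [0, -8, 0, 0, 0, 0, 0], [-20, -14, 5, 0, 0, 0, 0], [-45, -14, 40, 0, 0, 0, 0], [-50, -14, 85, 0, 0, 0, 0], [-50, -14, 130, 0, 0, 0, 0], [-50, -14, 170, 0, 0, 0, 0], [-40, -14, 190, 0, 0, 0, 0], [-10, -14, 190, 0, 0, 0, 0], [0, -14, 190, 0, 0, 0, 0], [0, -14, 190, 0, 0, 0, 0]]

```text
t: 29.88
ee_pos: [0.4977, -0.1195, 0.0408]
tool_rot: [-0.481, -0.518, -0.482, 0.518]
ft_force: [-0.6, -0.2, 0.0]
gripper_width: 0.0
```

Run:
```python
from h import *
Q,w,d=wl('p'); face(Q)
```

```text
29.875 [ 497.7 -119.5   40.8] [-119.2  -80.5] [-0.62 -0.21  0.01] toolyaw dock -0.0314
-110 n 5500 xmin -95.5 xmax -4.9 biggest gap 0.2 at -92.9 -> -92.7
-90 n 11979 xmin -112.8 xmax -4.3 biggest gap 11.0 at -106.5 -> -95.5
-70 n 12142 xmin -112.2 xmax -3.8 biggest gap 11.7 at -106.5 -> -94.8
-50 n 11547 xmin -94.7 xmax -3.1 biggest gap 0.1 at -94.7 -> -94.6
-30 n 11694 xmin -94.0 xmax -2.4 biggest gap 0.1 at -94.0 -> -93.8
-10 n 11885 xmin -93.4 xmax -1.8 biggest gap 0.1 at -93.4 -> -93.3
10 n 8823 xmin -93.4 xmax -1.7 biggest gap 0.3 at -93.4 -> -93.1
30 n 1474 xmin -92.7 xmax -48.0 biggest gap 0.8 at -49.8 -> -49.0
y range [-109.01656927   30.87612869]
ear n 0
face -1 24 [4.3 4.5 4.8]
ear n 2625
 x [-17.5 -17.3  -3.3  -2.7] y [-169.7 -169.  -145.2 -144.9] z 44.7
```

carry_out:
  series:
    - [[1, 4, 3, 0, 0, 0, 0], [1, 7.5, 4, 0, 0, 0, 0], [1, 9.5, 4, 0, 0, 0, 0], [1, 10.5, 4, 0, 0, 0, 0], [1, 11.3, 4, 0, 0, 0, 0], [1, 12, 4, 0, 0, 0, 0]]

```text
t: 30.68
ee_pos: [0.5088, -0.1247, 0.0402]
tool_rot: [-0.48, -0.518, -0.482, 0.519]
ft_force: [-7.5, 2.1, 5.0]
gripper_width: 0.0001
```

carry_out:
  series:
    - [[-0.5, 0.6, 0, 0, 0, 0, 0], [-1, 1.2, 0.2, 0, 0, 0, 0]]

```text
t: 30.92
ee_pos: [0.5088, -0.1246, 0.0403]
tool_rot: [-0.48, -0.517, -0.483, 0.519]
ft_force: [-9.5, 1.5, 1.8]
gripper_width: -0.0
```

carry_out:
  series:
    - [[-0.3, 0.5, 0.1, -0.002, 0, 0, 0], [-0.5, 1.0, 0.3, -0.005, 0, 0, 0], [-0.5, 1.6, 0.4, -0.009, 0, 0, 0]]

```text
t: 31.3
ee_pos: [0.509, -0.1248, 0.0404]
tool_rot: [-0.481, -0.514, -0.486, 0.518]
ft_force: [-14.2, 1.9, 4.5]
gripper_width: -0.0001
```

carry_out:
  series:
    - [[0, 0.7, 0.2, -0.004, 0, 0, 0], [0, 1.4, 0.4, -0.008, 0, 0, 0], [0, 2.1, 0.5, -0.012, 0, 0, 0]]

```text
t: 31.68
ee_pos: [0.5111, -0.1258, 0.0404]
tool_rot: [-0.484, -0.511, -0.489, 0.515]
ft_force: [-12.7, 1.4, 3.9]
gripper_width: 0.0002
```

carry_out:
  series:
    - [[-0.3, 0.6, 0.2, -0.004, 0, 0, 0], [-0.5, 1.2, 0.4, -0.007, 0, 0, 0]]

```text
t: 31.92
ee_pos: [0.5122, -0.1263, 0.0404]
tool_rot: [-0.486, -0.509, -0.491, 0.513]
ft_force: [-11.8, 0.0, 2.2]
gripper_width: 0.0001
```

Run:
```python
from h import *
Q,w,d=wl('q'); face(Q)
```

```text
31.925 [ 512.2 -126.3   40.4] [-104.4  -86.7] [-1.176e+01  1.000e-02  2.160e+00] toolyaw dock -0.0039
-170 n 522 xmin 4.3 xmax 10.3 biggest gap 0.1 at 10.2 -> 10.3
-150 n 1145 xmin 4.3 xmax 10.2 biggest gap 0.1 at 10.1 -> 10.2
-130 n 1156 xmin 4.3 xmax 10.3 biggest gap 0.1 at 4.3 -> 4.4
-110 n 6566 xmin -91.6 xmax 10.4 biggest gap 1.0 at 3.4 -> 4.4
-90 n 12975 xmin -97.7 xmax 10.4 biggest gap 2.3 at -95.6 -> -93.3
-70 n 12859 xmin -97.5 xmax 10.4 biggest gap 3.3 at -95.7 -> -92.4
-50 n 12341 xmin -91.5 xmax 10.6 biggest gap 1.3 at 3.2 -> 4.5
-30 n 12535 xmin -91.9 xmax 10.5 biggest gap 1.2 at 3.3 -> 4.5
-10 n 12751 xmin -92.3 xmax 10.7 biggest gap 1.1 at 3.4 -> 4.5
10 n 8047 xmin -92.3 xmax 10.7 biggest gap 1.1 at 3.5 -> 4.6
30 n 892 xmin -91.8 xmax -53.9 biggest gap 0.8 at -54.7 -> -53.9
y range [-109.79386979   28.21407999]
ear n 0
face -1 393 [4.4 4.6 4.8]
ear n 3786
 x [-17.2 -16.8   4.7   4.8] y [-169.6 -168.9 -142.9 -137. ] z 44.8
```

carry_out:
  series:
    - [[0, 0.4, 0.1, -0.002, 0, 0, 0], [0, 0.8, 0.2, -0.004, 0, 0, 0]]

```text
t: 32.22
ee_pos: [0.5129, -0.1267, 0.0404]
tool_rot: [-0.487, -0.508, -0.492, 0.513]
ft_force: [-11.6, -0.2, 3.4]
gripper_width: 0.0
```

carry_out:
  series:
    - [[0, 0.3, 0.1, -0.001, 0, 0, 0], [0, 0.5, 0.1, -0.002, 0, 0, 0]]

```text
t: 32.48
ee_pos: [0.5133, -0.1268, 0.0404]
tool_rot: [-0.487, -0.508, -0.492, 0.512]
ft_force: [-14.3, 0.8, 3.3]
gripper_width: -0.0
```

carry_out:
  series:
    - [[0, -2, 0, 0, 0, 0, 0], [0, -8, 0, 0, 0, 0, 0], [-20, -14, -5, 0, 0, 0, 0], [-45, -14, -40, 0, 0, 0, 0], [-50, -14, -85, 0, 0, 0, 0], [-50, -14, -130, 0, 0, 0, 0], [-50, -14, -165, 0, 0, 0, 0], [-40, -14, -180, 0, 0, 0, 0], [-10, -14, -182, 0, 0, 0, 0], [0, -8, -182, 0, 0, 0, 0], [0, -8, -182, 0, 0, 0, 0]]

```text
t: 33.85
ee_pos: [0.5162, 0.0545, 0.0413]
tool_rot: [-0.489, -0.51, -0.49, 0.511]
ft_force: [0.1, -0.5, 0.9]
gripper_width: 0.0
```

Run:
```python
from h import *
Q,w,d=wl('r'); face(Q)
battery('r')
```

```text
33.85 [516.2  54.5  41.3] [-108.1   94.2] [ 0.1  -0.52  0.93] toolyaw dock 0.0014
-30 n 113 xmin -91.0 xmax -76.7 biggest gap 0.9 at -83.1 -> -82.3
-10 n 4944 xmin -91.3 xmax 5.3 biggest gap 8.9 at -5.4 -> 3.5
10 n 12094 xmin -91.8 xmax 7.2 biggest gap 0.8 at 3.8 -> 4.5
30 n 12079 xmin -91.8 xmax 7.2 biggest gap 1.3 at 3.3 -> 4.6
50 n 11990 xmin -92.0 xmax 7.1 biggest gap 1.3 at 3.3 -> 4.6
70 n 11954 xmin -91.7 xmax 7.1 biggest gap 1.3 at 3.3 -> 4.6
90 n 12367 xmin -101.7 xmax 7.0 biggest gap 2.8 at -95.5 -> -92.7
110 n 11463 xmin -101.5 xmax 7.1 biggest gap 3.3 at -95.8 -> -92.5
130 n 475 xmin 4.8 xmax 7.0 biggest gap 0.2 at 6.9 -> 7.0
150 n 460 xmin 4.8 xmax 7.1 biggest gap 0.1 at 7.0 -> 7.1
170 n 190 xmin 4.8 xmax 6.9 biggest gap 0.1 at 6.8 -> 6.9
y range [-21.69375243 118.85700143]
face 1 478 [4.9 5.1 5.3]
ear n 3852
 x [-16.7 -16.4   5.3   5.4] y [136.7 141.7 168.4 169. ] z 44.6
ear n 0
scene 2271 size [339.2 133. ] corners dock [[-95.4, -169.3], [37.7, -168.4], [35.4, 170.8], [-97.7, 169.9]]
   centre dock [-30.    0.8] yaw 0.0067
side 324 size [ 67.2 144.1] corners dock [[-149.5, -21.7], [-71.2, -142.7], [-14.8, -106.2], [-93.0, 14.8]]
   centre dock [-82.1 -63.9] yaw 0.5739
side 794 size [178.1 152.5] corners dock [[-121.1, -6.8], [31.4, -7.8], [32.6, 170.2], [-119.9, 171.3]]
   centre dock [-44.2  81.7] yaw -0.0069
```

View pics/wrist_r.png

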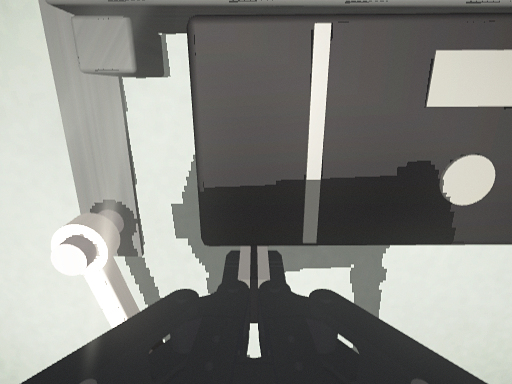

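carry_out:
  series:
    - [[0.5, 1.5, 0, 0, 0, 0, 0], [1, 3, 0, 0, 0, 0, 0], [1, 4, 0, 0, 0, 0, 0], [1, 4.8, 0, 0, 0, 0, 0], [1, 5.4, 0, 0, 0, 0, 0]]

```text
t: 34.62
ee_pos: [0.5197, 0.0551, 0.0415]
tool_rot: [-0.489, -0.509, -0.491, 0.511]
ft_force: [-13.8, 0.8, 8.3]
gripper_width: 0.0004
```

carry_out:
  series:
    - [[-0.4, 0.6, 0, 0, 0, 0, 0], [-0.8, 1.2, 0, 0, 0, 0, 0]]

```text
t: 34.88
ee_pos: [0.5198, 0.0551, 0.0416]
tool_rot: [-0.488, -0.508, -0.492, 0.512]
ft_force: [-14.6, 0.1, 6.7]
gripper_width: 0.0001
```

carry_out:
  series:
    - [[-0.5, 0, 0, 0, 0, 0, 0], [-0.9, 0.2, 0, 0.001, 0, 0, 0], [-1.1, 0.5, -0.1, 0.002, 0, 0, 0]]

```text
t: 35.25
ee_pos: [0.5198, 0.0551, 0.0417]
tool_rot: [-0.487, -0.508, -0.492, 0.513]
ft_force: [-14.5, -0.0, 3.4]
gripper_width: 0.0
```

carry_out:
  series:
    - [[-0.4, 0.2, 0, 0.001, 0, 0, 0], [-0.5, 0.4, -0.1, 0.002, 0, 0, 0]]

```text
t: 35.5
ee_pos: [0.5203, 0.0553, 0.0417]
tool_rot: [-0.487, -0.508, -0.491, 0.513]
ft_force: [-11.7, 0.2, 0.1]
gripper_width: 0.0003
```

Broke away and moved 0.5 mm. A little more, then check.

carry_out:
  series:
    - [[0, 0.3, -0.1, 0.001, 0, 0, 0], [0, 0.6, -0.2, 0.003, 0, 0, 0]]

```text
t: 35.75
ee_pos: [0.5209, 0.0555, 0.0417]
tool_rot: [-0.486, -0.509, -0.49, 0.514]
ft_force: [-11.2, 0.1, 0.5]
gripper_width: 0.0002
```

Run:
```python
from h import *
Q,w,d=wl('s'); face(Q)
```

```text
35.75 [520.9  55.5  41.7] [-103.5   95.4] [-11.16   0.08   0.52] toolyaw dock -0.0044
-30 n 113 xmin -90.7 xmax -77.9 biggest gap 1.0 at -79.0 -> -78.0
-10 n 4914 xmin -90.8 xmax 3.9 biggest gap 6.8 at -2.9 -> 3.9
10 n 12351 xmin -90.6 xmax 11.3 biggest gap 0.3 at 4.3 -> 4.7
30 n 12475 xmin -90.8 xmax 11.5 biggest gap 0.3 at -19.3 -> -19.0
50 n 12416 xmin -90.9 xmax 11.6 biggest gap 0.6 at 4.1 -> 4.7
70 n 12467 xmin -90.9 xmax 11.7 biggest gap 0.6 at 4.2 -> 4.8
90 n 12826 xmin -96.8 xmax 11.7 biggest gap 1.9 at -94.4 -> -92.5
110 n 12020 xmin -96.8 xmax 11.7 biggest gap 2.6 at -94.9 -> -92.3
130 n 1301 xmin 4.8 xmax 11.8 biggest gap 0.1 at 4.8 -> 4.9
150 n 1304 xmin 4.9 xmax 12.0 biggest gap 0.1 at 11.9 -> 12.0
170 n 579 xmin 5.0 xmax 11.9 biggest gap 0.1 at 5.0 -> 5.1
y range [-21.9297662  119.20318736]
face 1 381 [4.9 5.1 5.3]
ear n 3638
 x [-16.6 -16.2   5.3   5.4] y [136.9 143.1 168.4 169. ] z 44.7
ear n 0
```

The battery is flush: the gap is at most about 0.6 mm, and its centre is at about y = +5 mm. Next is the latch. I'll retreat, lift, and go round to the outer (left) side of the knob.

carry_out:
  series:
    - [[0, -2, 0, 0, 0, 0, 0], [0, -8, 0, 0, 0, 0, 0], [-25, -20, 0, 0, 0, 0, 0], [-60, -50, -15, -0.06, 0, 0, 0], [-65, -85, -50, -0.16, 0, 0, 0], [-65, -115, -85, -0.26, 0, 0, 0], [-65, -124, -95, -0.28, 0, 0, 0], [-65, -124, -95, -0.28, 0, 0, 0], [-65, -124, -95, -0.28, 0, 0, 0]]

```text
t: 36.92
ee_pos: [0.4058, 0.1553, 0.1086]
tool_rot: [0.555, 0.439, 0.554, -0.439]
ft_force: [-0.0, -0.5, -0.1]
gripper_width: -0.0004
```

Run:
```python
from h import *
Q,w,d=wl('t')
print(robot.read_state()['joints'].round(2))
# latch points: z 36..56 near bar
p,dd=robot.snapshot('side'); cv2.imwrite('pics/side_t.png',p)
P=cloud(dd,cal['side'])*1000; D=w2d(P[...,:2].reshape(-1,2)).reshape(384,512,2); z=P[...,2]
hsv=p.max(-1)
m=(dd>0)&(z>30)&(z<60)&(D[...,0]>-260)&(D[...,0]<-60)&(D[...,1]>130)&(D[...,1]<215)&(hsv>120)
q=D[m]; print(len(q), q.min(0),q.max(0))
v=q-np.array([-110,188]); r=np.linalg.norm(v,axis=1); a=np.arctan2(v[:,1],v[:,0])%(2*np.pi); k=r>50; print('angle',np.median(a[k]), 'value',np.median(a[k])-2.618,'rmax',r.max())
```

```text
36.925 [405.8 155.3 108.6] [-222.7  190.2] [-0.05 -0.46 -0.13] toolyaw dock 0.2737
70 n 348 xmin -92.4 xmax -74.5 biggest gap 1.2 at -75.9 -> -74.8
90 n 2094 xmin -92.3 xmax -57.9 biggest gap 0.3 at -58.4 -> -58.1
110 n 2242 xmin -92.5 xmax -61.2 biggest gap 0.2 at -92.5 -> -92.3
130 n 36 xmin -88.4 xmax -66.2 biggest gap 2.4 at -70.4 -> -68.0
y range [ 68.65447305 155.51764461]
[ 0.29 -0.36  1.86 -0.    1.64  1.63]
312 [-227.50729003  153.37765694] [-91.50362878 203.28661979]
angle 3.383813648024825 value 0.765813648024825 rmax 121.11985624577271
```

View pics/side_t.png

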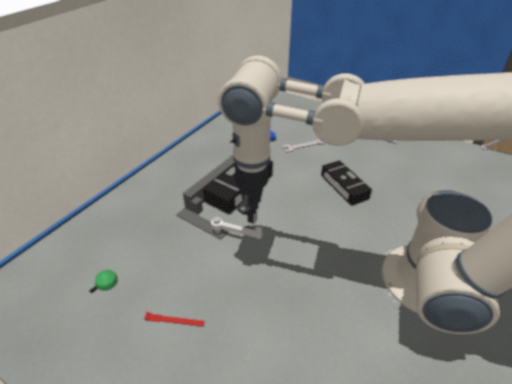

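View pics/wrist_t.png

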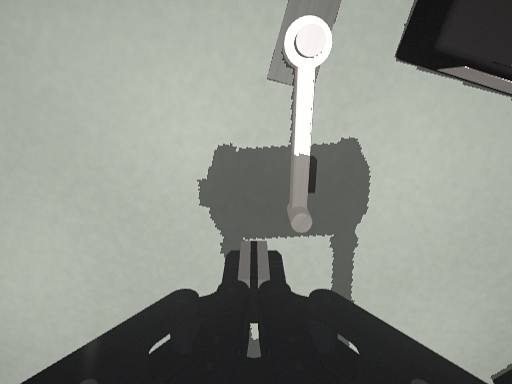

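carry_out:
  series:
    - [[25, 0, 0, 0, 0, 0, 0], [55, 0, 0, 0, 0, 0, 0], [72, 0, 3, 0, 0, 0, 0], [74, 0, 8, 0, 0, 0, 0], [74, 0, 10, 0, 0, 0, 0], [74, 0, 12, 0, 0, 0, 0]]

```text
t: 37.78
ee_pos: [0.4087, 0.1443, 0.0359]
tool_rot: [0.555, 0.439, 0.554, -0.438]
ft_force: [0.2, 0.5, 1.2]
gripper_width: 0.0003
```

Run:
```python
from h import *
s,p,R=tool(); print(p.round(1),w2d(p[:2]).round(1),s['ft_force'])
pv=np.array([-110.,188.])
pd=totool([pv-w2d(p[:2])],R)[0]; print('pivot in tool yz',pd)
yo=-115.5
for t in(20,):
  for f in np.r_[np.arange(0.,1.36,.075)]:
    c,s_=np.cos(f),np.sin(f); y,z=-pd[0],-t
    print(round(f,3),np.round([pd[0]+y*c+z*s_, pd[1]-y*s_+z*c],1))
```

```text
[408.7 144.3  35.9] [-219.3  179.3] [0.23528725 0.51477676 1.17224957]
pivot in tool yz [107.56416096  21.29713522]
0.0 [0.  1.3]
0.075 [-1.2  9.4]
0.15 [-1.8 17.6]
0.225 [-1.8 25.8]
0.3 [-1.1 34. ]
0.375 [ 0.1 42.1]
0.45 [ 2.  50.1]
0.525 [ 4.5 57.9]
0.6 [ 7.5 65.5]
0.675 [11.1 72.9]
0.75 [15.2 80. ]
0.825 [19.9 86.7]
0.9 [25.  93.1]
0.975 [30.6 99.1]
1.05 [ 36.7 104.6]
1.125 [ 43.1 109.7]
1.2 [ 49.9 114.3]
1.275 [ 57.1 118.4]
1.35 [ 64.5 121.9]
```

carry_out:
  series:
    - [[0, -2, 1, 0, 0, 0, 0], [0, -5, 9, -0.075, 0, 0, 0], [0, -6, 17.5, -0.15, 0, 0, 0], [0, -6, 26, -0.225, 0, 0, 0], [0, -5, 34, -0.3, 0, 0, 0], [0, -4, 42, -0.375, 0, 0, 0], [0, -2, 50, -0.45, 0, 0, 0], [0, 1, 58, -0.525, 0, 0, 0], [0, 4, 66, -0.6, 0, 0, 0], [0, 8, 73, -0.675, 0, 0, 0], [0, 8, 73, -0.675, 0, 0, 0]]

```text
t: 39.15
ee_pos: [0.4326, 0.075, 0.0349]
tool_rot: [0.669, 0.231, 0.668, -0.23]
ft_force: [0.9, -0.0, 0.1]
gripper_width: -0.0003
```

Run:
```python
from h import *
s,p,R=tool(); print(s['t'],p.round(1),w2d(p[:2]).round(1),s['ft_force'],s['joints'].round(2))
w,d=robot.snapshot('wrist'); cv2.imwrite('pics/wrist_u.png',w)
pv=np.array([-110.,188.])
pd=totool([pv-w2d(p[:2])],R)[0]; print('pivot in tool yz',pd)
for f in np.r_[np.arange(0.,.76,.05)]:
    c,s_=np.cos(f),np.sin(f); y,z=-pd[0],-20
    print(round(f,3),np.round([pd[0]+y*c+z*s_, pd[1]-y*s_+z*c],1))
```

```text
39.15 [432.6  75.   34.9] [-192.5  111.1] [ 0.92035633 -0.03220767  0.10161771] [ 0.09 -0.31  1.95 -0.    1.5   0.76]
pivot in tool yz [110.54465269  22.22583677]
0.0 [0.  2.2]
0.05 [-0.9  7.8]
0.1 [-1.4 13.4]
0.15 [-1.7 19. ]
0.2 [-1.8 24.6]
0.25 [-1.5 30.2]
0.3 [-1.  35.8]
0.35 [-0.2 41.3]
0.4 [ 0.9 46.9]
0.45 [ 2.3 52.3]
0.5 [ 3.9 57.7]
0.55 [ 5.8 63. ]
0.6 [ 8.  68.1]
0.65 [10.4 73.2]
0.7 [13.1 78.1]
0.75 [16.  82.9]
```

View pics/wrist_u.png

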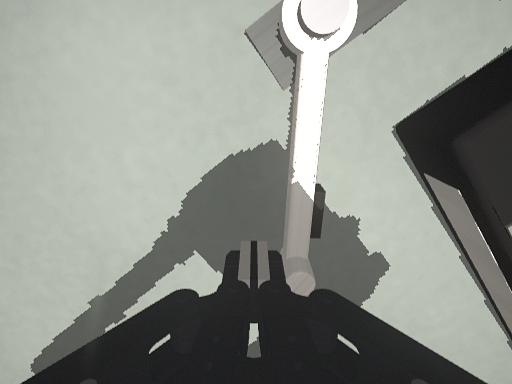

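carry_out:
  series:
    - [[0, -1, 8, -0.05, 0, 0, 0], [0, -2, 16, -0.12, 0, 0, 0], [0, -2, 24, -0.19, 0, 0, 0], [0, -1, 32, -0.26, 0, 0, 0], [0, 0, 40, -0.33, 0, 0, 0], [0, 1, 47, -0.4, 0, 0, 0], [0, 3, 54, -0.46, 0, 0, 0], [0, 5, 60, -0.52, 0, 0, 0], [0, 6, 64, -0.56, 0, 0, 0], [0, 7, 66, -0.58, 0, 0, 0]]

```text
t: 40.45
ee_pos: [0.4886, 0.0402, 0.0346]
tool_rot: [0.706, 0.029, 0.707, -0.029]
ft_force: [-1.3, -1.1, 0.2]
gripper_width: 0.0
```

Run:
```python
from h import *
Q,w,d=wl('v')
```

```text
40.45 [488.6  40.2  34.6] [-135.1   78.7] [-1.26 -1.15  0.17] toolyaw dock 1.53
10 n 223 xmin -23.0 xmax -3.7 biggest gap 1.0 at -22.3 -> -21.3
30 n 1910 xmin -87.9 xmax -5.3 biggest gap 34.3 at -84.7 -> -50.4
50 n 3723 xmin -93.3 xmax -10.0 biggest gap 7.9 at -86.5 -> -78.6
70 n 5802 xmin -118.7 xmax -14.5 biggest gap 15.9 at -109.1 -> -93.3
90 n 7263 xmin -148.7 xmax -18.9 biggest gap 28.2 at -121.5 -> -93.3
110 n 7565 xmin -93.3 xmax -23.9 biggest gap 0.2 at -24.1 -> -23.9
130 n 252 xmin -90.1 xmax -25.4 biggest gap 1.0 at -68.3 -> -67.3
y range [ 40.82593397 120.40891911]
```

View pics/wrist_v.png

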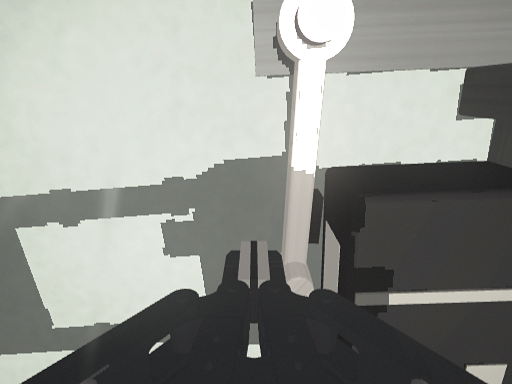

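carry_out:
  series:
    - [[0, 0, 1.5, -0.015, 0, 0, 0], [0, 0.5, 3, -0.03, 0, 0, 0], [0, 0.5, 4.2, -0.04, 0, 0, 0]]

```text
t: 40.88
ee_pos: [0.493, 0.0403, 0.0346]
tool_rot: [0.707, 0.015, 0.707, -0.015]
ft_force: [-1.9, -0.4, -0.5]
gripper_width: 0.0
```

carry_out:
  series:
    - [[0, 0, 0.8, 0, 0, 0, 0], [0, 0, 1.6, 0, 0, 0, 0], [0, 0, 2.2, 0, 0, 0, 0]]

```text
t: 41.25
ee_pos: [0.4953, 0.0401, 0.0346]
tool_rot: [0.707, 0.015, 0.707, -0.015]
ft_force: [-1.6, -0.2, 0.1]
gripper_width: 0.0001
```

carry_out:
  series:
    - [[0, 0, 0.8, 0, 0, 0, 0], [0, 0, 1.6, 0, 0, 0, 0]]

```text
t: 41.5
ee_pos: [0.4969, 0.04, 0.0346]
tool_rot: [0.707, 0.015, 0.707, -0.015]
ft_force: [-1.5, 0.5, -0.9]
gripper_width: 0.0002
```

carry_out:
  series:
    - [[0, 0, 0.7, 0, 0, 0, 0], [0, 0, 1.4, 0, 0, 0, 0]]

```text
t: 41.75
ee_pos: [0.4974, 0.04, 0.0344]
tool_rot: [0.706, 0.015, 0.708, -0.015]
ft_force: [-7.7, -0.9, 3.2]
gripper_width: 0.0002
```

carry_out:
  series:
    - [[0, 0, 0.4, 0, 0, 0, 0], [0, 0, 0.8, 0, 0, 0, 0]]

```text
t: 42.0
ee_pos: [0.4976, 0.04, 0.0343]
tool_rot: [0.706, 0.015, 0.708, -0.015]
ft_force: [-9.1, -0.1, 3.9]
gripper_width: -0.0001
```

carry_out:
  series:
    - [[0, 0, -2, 0, 0, 0, 0], [0, 0, -8, 0, 0, 0, 0], [0, 0, -20, 0, 0, 0, 0], [-40, 0, -35, 0, 0, 0, 0], [-90, 0, -70, 0, 0, 0, 0], [-120, -20, -110, 0, 0, 0, 0], [-130, -40, -110, 0, 0, 0, 0], [-130, -40, -110, 0, 0, 0, 0]]

```text
t: 43.0
ee_pos: [0.3874, 0.0041, 0.1659]
tool_rot: [0.708, 0.016, 0.706, -0.016]
ft_force: [-0.5, 1.7, 0.9]
gripper_width: -0.0001
```

Run:
```python
from h import *
s,p,R=tool(); print(s['t'],p.round(1),w2d(p[:2]).round(1),s['ft_force'])
w,d=robot.snapshot('wrist'); cv2.imwrite('pics/wrist_w.png',w)
battery('w')
im=cv2.imread('pics/side_w.png'); cv2.imwrite('pics/side_wc.png',cv2.resize(im[135:245,170:300],None,fx=5.6,fy=5.4,interpolation=cv2.INTER_CUBIC))
im=cv2.imread('pics/scene_w.png'); cv2.imwrite('pics/scene_wc.png',cv2.resize(im[150:260,180:320],None,fx=5.6,fy=5.4,interpolation=cv2.INTER_CUBIC))
Q=wcloud(d,p,R); D=w2d(Q[...,:2].reshape(-1,2)).reshape(384,512,2)
m=(d>0)&(abs(Q[...,2]-54)<3)&(D[...,0]<-98)&(D[...,0]>-135)&(D[...,1]>20)&(D[...,1]<130); print('knob',m.sum(), np.median(D[m],0) if m.any() else '')
m=(d>0)&(abs(Q[...,2]-40)<3)&(D[...,0]<-99)&(D[...,0]>-140)&(D[...,1]>60)&(D[...,1]<165); print('bar',m.sum()); 
if m.sum()>50:
    f=cv2.fitLine(D[m].astype(np.float32),cv2.DIST_HUBER,0,.01,.01).ravel(); print(f)
```

```text
43.0 [387.4   4.1 165.9] [-234.6   38.4] [-0.49970172  1.66355479  0.88898852]
scene 2273 size [338.1 131. ] corners dock [[-95.4, -168.1], [35.5, -168.4], [36.4, 169.7], [-94.5, 170.1]]
   centre dock [-29.5   0.8] yaw -0.0026
side 2246 size [340.1 130.1] corners dock [[-96.9, -170.9], [33.2, -171.2], [33.9, 168.9], [-96.2, 169.2]]
   centre dock [-31.5  -1. ] yaw -0.0022
knob 269 [-107.0258216   70.5024749]
bar 1722
[ 1.70428418e-02  9.99854743e-01 -1.07088295e+02  1.22357292e+02]
```

View pics/wrist_w.png

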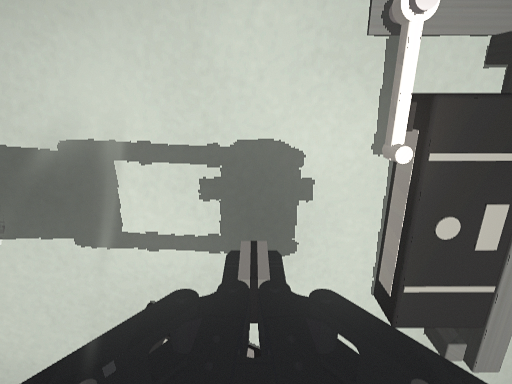

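View pics/scene_wc.png

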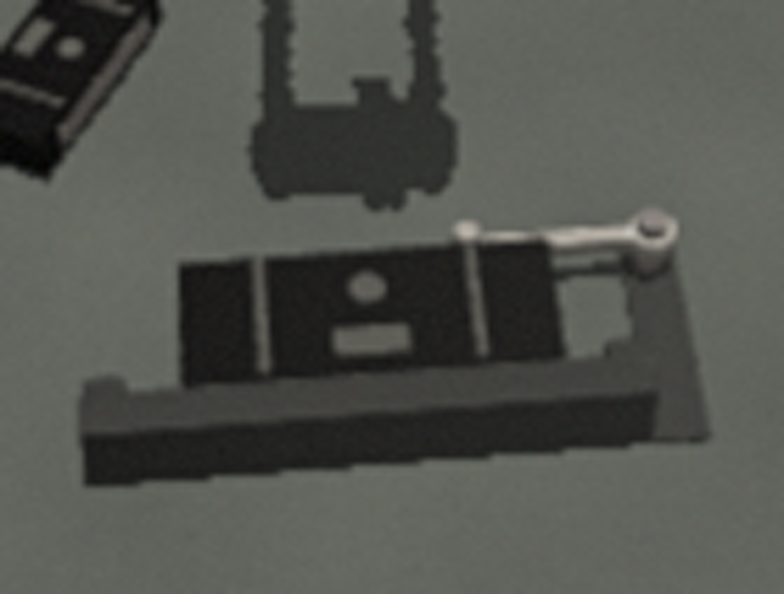

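View pics/side_wc.png

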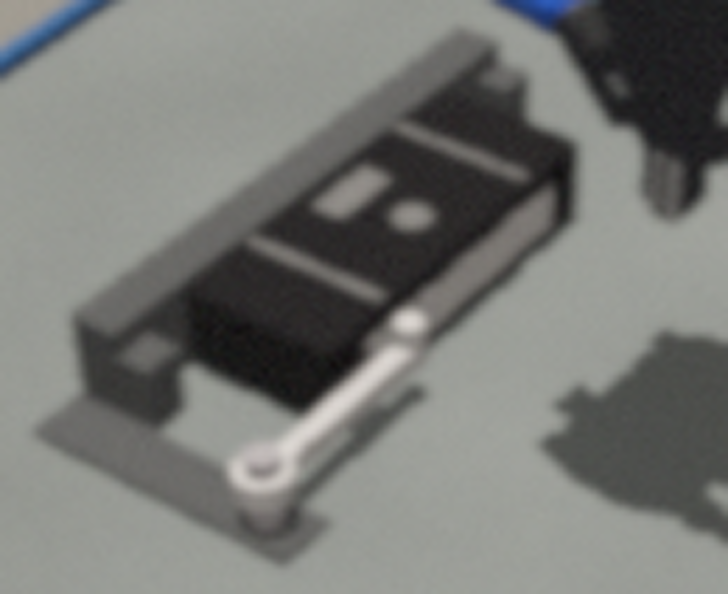

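Run:
```python
from plant import robot
robot.job_done(); print(robot.read_state()['t'])
```

```text
the job is handed in; nothing more can be done
the job is handed in; nothing more can be done
```

I handed in the job at about 43 s. The battery is flush in the dock with the latch shut behind it. No verdict came back, and one early force reading may have been over the 20 N limit.

I pushed the rear right and rear left corners in turn (three right swings, three left, the last a small one) until the front met the stop. I then swung the latch by its knob to its hard stop, where the force rose to about 9 N, and withdrew the arm.

**Last checks:**
- **Gap at the stop:** about 0.6 mm or less over the left half at the last wrist-camera look. About 1 mm was measured at the front right before the last two pushes.
- **Centring and angle:** the battery's centre was about 5 mm left of the dock's middle. The final camera views, which see battery and dock as one outline, agree with it standing square to the stop.
- **Latch:** the bar lies at about 2.08 rad, against the 2.0 needed.
- **Bystanders:** I kept the arm clear of all four and saw none of them move, but I did not measure their positions at the end.

**Force on the battery:**
- **First touch:** the wrist sensor read 18.0 N sideways and 9.6 N upward, about 20.4 N together. This may have gone over the limit. I put the cause down to the gripper knuckle at first, but later touches showed it was mostly upward friction at the finger.
- **Start of the second push:** the reading reached about 19.5 N.
- **After that:** I raised the tool slightly as the force built up. Pushing then took about 11 to 15 N, with readings up to about 16 N in all.

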